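# Load a mounted cast into a dovetail model bed and clamp it

### The arm

A 6-joint arm with a two-finger parallel gripper is mounted at the origin on a cart in front of the work surface, level with it; the furniture and walls round the work are solid. World frame = base frame: x ahead of the robot, y to its left, z up, the work surface at z = 0. Lengths are in m, angles in rad, forces in N, time in s.
With the tool pointing down it reaches from about 0.35 to 0.875 m from the base axis. Payload 4.2 kg.
Tool frame: the origin (TCP) lies at the centre of the arm's flange, where the gripper is bolted on; the fingertips stand 182 mm ahead of it and the grasp point (between the pads) lies 164 mm ahead of it; z points along the fingers, y is the direction in which the jaws open and shut (so a half turn about z gives the same grasp; the last joint's range is limited). The gripper opens to 87 mm and grips with 3 to 60 N. Pads are 19 mm wide; open, the fingers measure 117 mm over their backs; the gripper's body (75 mm by 190 mm) begins 51 mm behind the grasp point.
Start: joints at [-0.921, 0.385, 0.008, 0, -1.194, -0.259], TCP at [0.238, -0.578, 0.405] pointing down, gripper open.
Joint ranges: [-3.14, 3.14], [-1.21, 2.06], [-1.07, 1.41], [-3.16, 2.05], [-2.99, -0.16], [-3.1, 3.1]. Speed limits (rad/s): [2.79, 2.79, 3.14, 3.14, 3.14, 3.14].

### API

Orientations are given as a 3x3 rotation matrix whose columns are the frame's x, y, z axes.
In Python, from plant import manip gives the robot as it stands.
- The arm moves only by the tool servo_tool, never from a script. Its argument "plan" is a list of rows, each a list of 3 entries, a list of its own where there are three numbers: the gripper's target within -1 to 1 (shut at 1, half-way at 0, fully open at -1), then the shift along the tool's x, y, z in mm, then the turn about the tool's z in rad. In form: [[jaw, [x, y, z], roll], ...]. A call has 1 to 12 rows; each row is the pose to reach, as a shift and turn from the pose commanded when the call began, along the tool's axes at that moment; what a row does not reach only later rows make up. A row lasts 1/8 s, in which the tool goes at most 62.5 mm and 10.7 degrees, less where a joint would pass 70% of its speed; a pose out of reach is approached as far as the arm can. A call with a gripper value outside its range is refused whole. The fingers move at their own pace and stop on an object; "newtons" is the grip in N (left out, the last holds). Time passes only in rows, so rows that repeat a pose let the fingers close. It gives the time, the measured TCP pose, the force and the opening at its end, in the units of the state.
- manip.get_state(): the state, without advancing time (a new reading comes with each control period).
- manip.capture(name): name is "scene" or "top" or "wrist"; returns the picture (480x640x3 uint8, blue, green, red); there is no depth.
- manip.camera_model(name): a dict with "camera_matrix" (3x3 intrinsics, pixels), "k1" (the pictures are not rectified: a ray, as slopes to the right and down, at radius r is drawn at 1 + k1 r^2 times it, then the intrinsics apply), "R" (3x3) and "t" (3): a world point X has camera coordinates R X + t. Camera axes: x right, y down, z forward; pixel columns grow to the right and rows downward; lengths in m; the calibration is good to about 2 mm. A picture is of the moment at which its call begins: read the wrist's pose just before it. camera_model takes no time and is no camera call; for the wrist camera it gives the pose at the moment of the call.
- manip.job_done(): hands the job in, once; it reports no verdict.
Trained networks look in the newest picture that a camera, given by its name, has taken for a name from the list of things; names that differ only in an ending like _2 or _b are one class to them, and where a whole thing is asked for, a point or a joint stands for the part that bears it (a point fixed in the world has none). Each returns a list of dicts, best first, with "score" (0 to 1); they miss things now and then, are a little off and sometimes report something else, mostly with a low value. They report only what shows in the picture. A call takes as long as a camera call. They do not tell look-alikes from the thing itself.
- manip.spot_in(name, camera): "rect" ([centre column, centre row, width, height] in pixels, round what is visible of it).
The state is a dict: "t": time; "qpos": joint angles; "dq": joint speeds; "tau": joint torques, N m; "tool_pos": TCP position; "tool_rot": TCP orientation; "force": force on the tool from outside, world axes, zero at the start; "ft_torque": the same for the moment, N m; "gripper_width": finger opening in m.
Only numpy, scipy, OpenCV 4.12 (cv2) and the standard library are available. Lean on these libraries where they do the work, as an engineer would, in place of code of your own. Each camera call takes 0.05 s, during which the arm holds its last target.

### The job

Load the mounted cast for trimming: pick up the plaster cast that stands on a carrier with a dovetail foot, set it on the loading ledge of the model bed, and slide it lengthwise into the dovetail from the open end until it rests fully home against the end stop. Then tighten the bed's side clamp knob clockwise, finger-tight, so that the jaw really grips the foot, and let go. Work by feel: ease the carrier in and against the stop gently, without ramming or tipping it, do not over-tighten the clamp, and leave the other things where they stand.

Things in the scene. Friction and masses are not known exactly. Their poses are not given: they have to be found in the camera images.
- carrier_mid (a point): Loose carrier, 0.25 to 0.5 kg, 54 x 66 mm, half-way up it (38 mm over its underside). x along its dovetail, z up; both ends alike. Steel dovetail foot 54 long, 42 wide at the underside, 28.5 wide at 13.5 up; 66 mm wide aluminium plate to 21.5; white plaster block 54 (x) x 62 (y) from 21.5 to 47.5: grasp it across its 54 mm, fingers at its two ends; plaster cast above, to 77.
- carrier: The same carrier with its cast; origin at the centre of its underside, axes as carrier_mid.
- bed_home (a point): Fixed bed, grey base 155 x 92 x 12 mm: where carrier_mid must end, in the bed's axes. x points from the open end to the end stop (the way the carrier slides in), y left, z up. The slot's floor, 12 mm over the counter, runs on as a flat open ledge before the mouth. Cheeks (left: aluminium and brass, right: dark steel) and stop are 12 mm above the floor. Slot: female dovetail, 2.1 to 4.1 mm wider than the foot (set by hidden screws).
- bed_mouth (a point): Mid of the slot's open end, on its floor, axes as bed_home; it lies 48 mm before bed_home. The ledge reaches 70 mm from here towards -x (92 mm wide). The cheeks flare by 3.5 mm a side over their first 8 mm. Up to 1 mm off the true middle of the gap, as the right-hand strip is adjustable.
- end_stop: Steel bar across the far end of the slot, 10 x 84 mm, 12 mm high over the floor; its face is 27 mm beyond bed_home and meets the foot's end. Body origin is the bed's origin (on the counter), not the bar.
- bed: The bed with all its parts; origin on the counter under the slot's middle line, 48 mm before bed_home; axes as bed_home. It is screwed down. The foot slides in it with only a few N; a steeper rise before home means it is jammed against a cheek.
- knob_grip (a point): Clamp knob on an aluminium housing left of the slot, 85 mm to the left of its middle line and 2 mm before bed_home. Black upright bar, 47 long, 11 thick, 22 high; this point is on the vertical axis at the bar's mid-height (55 mm over the counter); bar's underside 44, housing top 32. At joint value 0 the bar points 0.65 rad to the left of the bed's x; it turns clockwise with the joint.
- clamp_knob (a joint): Knob angle, rad, 0 (open) to 1.9, growing clockwise seen from above. An eccentric moves the jaw 3.5 mm per rad towards the foot. It turns with a drag of 0.3 N m while moving and stays where left. It bites somewhere between 0.6 and 1.2 rad, unknown beforehand; beyond, the jaw's torque on the hand (0.0035 m x jaw force, steady also when you pause) rises by about 0.1 N m per 0.1 rad.
- clamp_jaw: Brass jaw, 44 mm long, part of the left cheek at the home place; the knob pushes it against the foot. Finger-tight is a jaw force of 25 to 90 N: a torque 0.09 to 0.31 N m above that felt (pausing) just before the bite, best about 0.2. Origin is the bed's origin.
- cast_spare: Bystander: white plaster cast without carrier, 53 x 68 x 29 mm, loose; origin under its centre.
- cast_stone: Bystander: yellow stone cast without carrier, 53 x 68 x 29 mm, loose; origin under its centre.
- bur_stand: Bystander: round purple stand with burs, 69 x 69 x 50 mm, loose; origin under its centre.
- wax_jar: Bystander: low white jar with lid, 51 mm across, 24 high, loose; origin under its centre.
Things that resemble listed ones, but are neither listed nor needed, are in the scene too. Of the things that look like the carrier, the larger one is meant.

How it is judged:
By the outcome, as a careful person would: the job done as asked, in the order asked, and still so for the second after the job is handed in, with the robot touching nothing.
It also fails if it takes over 72 s, if anything falls off the work surface, if the arm or the gripper's body presses on something with over 40 N, if the wrist force passes 120 N, or if a joint passes its speed limit or range.

## Working session

There is one attempt and no reset: what is moved stays moved. The work goes in short steps, Python scripts to look and compute and a tool call to move; the robot and the scene stay as the last step left them, time stands still between calls to the robot, and variables do not carry over. Pictures are saved under pics/ and viewed, and the job is handed in when it is done.

Besides the shell and the picture viewer there is one more tool, called in YAML: its name, and indented under it one key for each argument. servo_tool: Moves the arm, as the interface text tells. Its arguments: {"type":"object","properties":{"plan":{"type":"array"},"newtons":{"type":"number"}},"required":["plan"]}

```bash
ls; mkdir -p pics; cat > h.py <<'E'
from plant import manip
import numpy as np, cv2
def cap(n,f):
    im=manip.capture(n); cv2.imwrite('pics/'+f,im); return im
def ray(cm,uv):
    K=np.array(cm['camera_matrix'],float);R=np.array(cm['R']);t=np.array(cm['t']);k=cm['k1']
    p=cv2.undistortPoints(np.array([[uv]],float),K,np.array([k,0,0,0,0.]))[0,0]
    d=R.T@np.array([p[0],p[1],1]);o=-R.T@t
    return o,d
def atz(cm,uv,z):
    o,d=ray(cm,uv); return o+d*(z-o[2])/d[2]
def proj(cm,X):
    K=np.array(cm['camera_matrix'],float)
    c=np.array(cm['R'])@np.array(X)+np.array(cm['t']);x=c[:2]/c[2];x=x*(1+cm['k1']*(x@x))
    return K[:2,:2]@x+K[:2,2]
E
python3 - <<'E'
from h import *
np.set_printoptions(precision=4,suppress=True)
cap('scene','s0.png');
for n in ['carrier','bed','clamp_knob','end_stop']:
    print(n,[(round(d['score'],2),np.round(d['rect'])) for d in manip.spot_in(n,'scene')])
cap('top','t0.png')
for n in ['carrier','bed','clamp_knob','end_stop','clamp_jaw','cast_spare','bur_stand']:
    print(n,[(round(d['score'],2),np.round(d['rect'])) for d in manip.spot_in(n,'top')])
for n in ['scene','top']: 
    c=manip.camera_model(n);print(n,c['camera_matrix'],c['k1'],-np.array(c['R']).T@np.array(c['t']))
s=manip.get_state();print(s)
E
```

```text
pics
carrier [(0.77, array([330., 297.,  24.,  28.]))]
bed []
clamp_knob [(0.65, array([292., 172.,   7.,   9.]))]
end_stop [(0.31, array([367., 215.,  24.,  19.]))]
carrier [(0.84, array([416., 275.,  30.,  23.]))]
bed [(0.82, array([242., 264.,  66.,  73.]))]
clamp_knob []
end_stop [(0.58, array([257., 234.,  35.,  11.]))]
clamp_jaw [(0.49, array([240., 243.,  15.,  17.]))]
cast_spare [(0.84, array([351., 210.,  20.,  26.]))]
bur_stand [(0.9, array([442., 238.,  26.,  31.])), (0.27, array([352., 212.,  24.,  25.])), (0.17, array([419., 276.,  36.,  26.]))]
scene [[624.5432   0.     328.7765]
 [  0.     624.5432 232.2639]
 [  0.       0.       1.    ]] -0.11730992862500378 [ 0.0144 -0.9052  1.2555]
top [[531.3784   0.     317.2357]
 [  0.     531.3784 238.5133]
 [  0.       0.       1.    ]] 0.02687796819322202 [ 0.3664 -0.0513  1.3746]
{'t': 0.65, 'qpos': array([-0.9214,  0.3846,  0.0079, -0.    , -1.194 , -0.2586]), 'dq': array([-0.0001, -0.0004, -0.0006, -0.0009, -0.0001, -0.0023]), 'tau': array([  0.0003, -39.0275,  18.7564,   4.223 ,   0.0155,  -0.    ]), 'tool_pos': array([ 0.2381, -0.5778,  0.4048]), 'tool_rot': array([[-0.9246, -0.3809,  0.0001],
       [-0.3809,  0.9246, -0.0001],
       [-0.0001, -0.0001, -1.    ]]), 'force': array([-0.4533,  0.6877,  0.0305]), 'ft_torque': array([ 0.0462, -0.0258,  0.009 ]), 'gripper_width': 0.08697585752048001}
```

```bash
python3 - <<'E'
import cv2
a=cv2.imread('pics/t0.png')[170:330,180:480];cv2.imwrite('pics/t0c.png',cv2.resize(a,(780,416),interpolation=cv2.INTER_CUBIC))
E
```

```text
(no output)
```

View pics/t0.png

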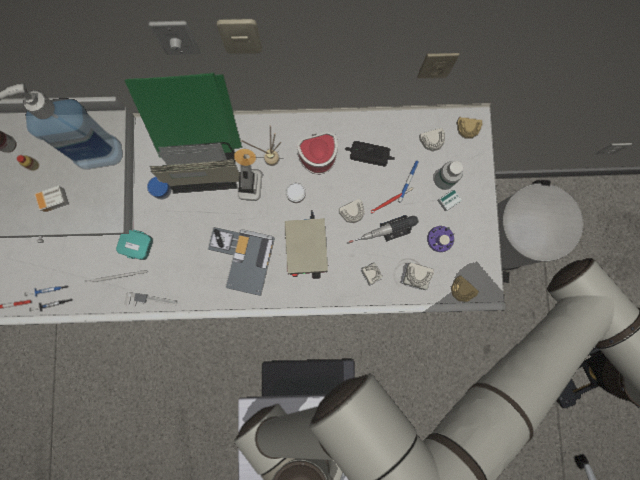

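View pics/s0.png

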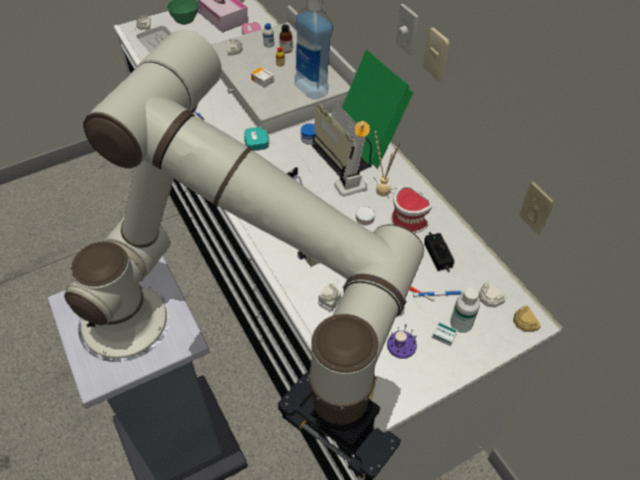

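View pics/t0c.png

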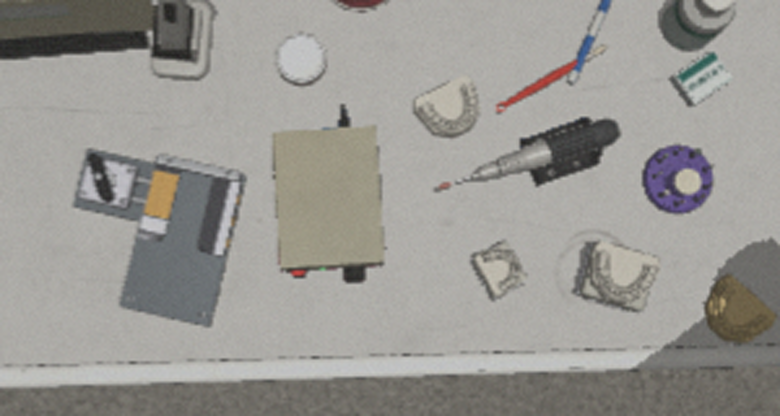

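```bash
python3 - <<'E'
from h import *
np.set_printoptions(precision=4,suppress=True)
c=manip.camera_model('top')
print(np.array(c['R']))
f=lambda x,y:(180+x/2.6,170+y/2.6)
print('carrier',atz(c,f(618,272),.06),'small',atz(c,f(498,270),.05))
for p in [(125,305),(210,325),(243,175),(160,155),(105,175)]: print(p,atz(c,f(*p),.012 if p!=(105,175) else .055))
w=manip.camera_model('wrist');R=np.array(w['R']);s=manip.get_state()
print(w['camera_matrix'],w['k1'],R@s['tool_rot'], s['tool_rot'].T@(-R.T@np.array(w['t'])-s['tool_pos']))
E
```

```text
[[-0.0273 -0.9996 -0.0041]
 [-0.9912  0.0276 -0.1295]
 [ 0.1295  0.0005 -0.9916]]
carrier [ 0.4414 -0.296   0.06  ] small [ 0.447  -0.1833  0.05  ]
(125, 305) [0.4251 0.1806 0.012 ]
(210, 325) [0.4032 0.0973 0.012 ]
(243, 175) [0.5507 0.0626 0.012 ]
(160, 155) [0.5731 0.1449 0.012 ]
(105, 175) [0.5486 0.1918 0.055 ]
[[353.4924   0.     323.4533]
 [  0.     353.4924 237.2808]
 [  0.       0.       1.    ]] -0.046714714424191034 [[ 0.0006  1.      0.0006]
 [-0.9636  0.0007 -0.2672]
 [-0.2672 -0.0004  0.9636]] [0.0724 0.0006 0.0195]
```

servo_tool:
  plan:
    - [-1,[-290,180,70],0]
    - [-1,[-290,180,70],0]
    - [-1,[-290,180,70],0]
    - [-1,[-290,180,70],0]
    - [-1,[-290,180,70],0]
    - [-1,[-290,180,70],0]
    - [-1,[-290,180,70],0]
    - [-1,[-290,180,70],0]

```text
t: 1.65
tool_pos: [0.4376, -0.3012, 0.335]
tool_rot: [[-0.925, -0.381, 0.0], [-0.381, 0.925, -0.0], [-0.0, -0.0, -1.0]]
force: [-0.3, 0.5, -0.0]
gripper_width: 0.0866
```

```bash
python3 - <<'E'
from h import *
np.set_printoptions(precision=4,suppress=True)
s=manip.get_state();print(s['t'],s['tool_pos'],s['tool_rot'],s['dq'],s['force'],s['qpos'])
cap('wrist','w1.png')
for n in ['carrier']:
    print(n,[(round(d['score'],2),np.round(d['rect'])) for d in manip.spot_in(n,'wrist')])
E
```

```text
1.65 [ 0.4376 -0.3012  0.335 ] [[-0.9245 -0.3811  0.0002]
 [-0.3811  0.9245 -0.0002]
 [-0.0001 -0.0003 -1.    ]] [-0.0219 -0.0031 -0.0022 -0.      0.0014 -0.0008] [-0.2955  0.5048 -0.0497] [-0.2972  0.2901 -0.3229  0.0002 -0.9575 -0.8828]
carrier [(0.78, array([321., 240.,  96., 112.])), (0.74, array([438., 283.,  56.,  47.]))]
```

View pics/w1.png

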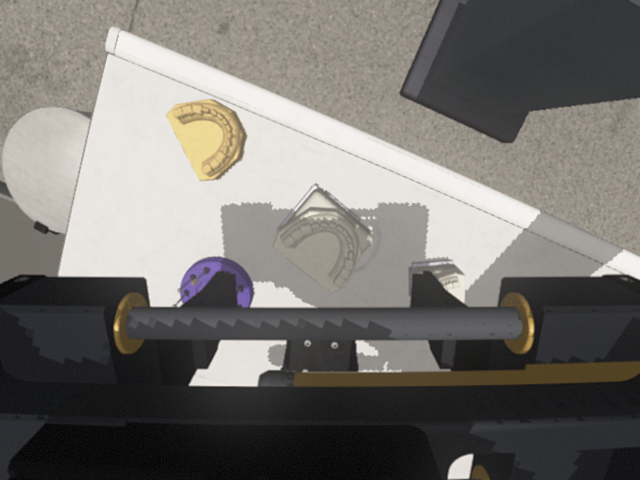

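```bash
python3 - <<'E'
import cv2
a=cv2.imread('pics/w1.png')[170:310,240:400];a=cv2.convertScaleAbs(a,alpha=1.3,beta=0);cv2.imwrite('pics/w1c.png',cv2.resize(a,(640,560),interpolation=cv2.INTER_CUBIC))
E
```

```text
(no output)
```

View pics/w1c.png

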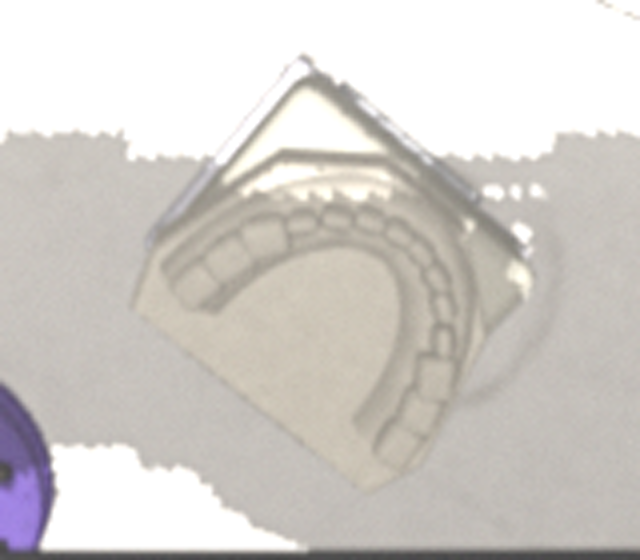

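```bash
python3 - <<'E'
from h import *
np.set_printoptions(precision=4,suppress=True)
c=manip.camera_model('wrist')
f=lambda x,y:(240+x/4,170+y/4)
A,B,C=[atz(c,f(*p),z)[:2] for p,z in [((304,57),.0215),((148,241),.0215),((527,248),.0215)]]
print(A,B,C,np.linalg.norm(B-A),np.linalg.norm(C-A))
e=(B-A)/np.linalg.norm(B-A);g=(C-A)/np.linalg.norm(C-A)
print(np.degrees([np.arctan2(*e[::-1]),np.arctan2(*g[::-1])]),'center',(B+C)/2, A+e*.027+g*.033)
E
```

```text
[ 0.4057 -0.321 ] [ 0.455  -0.3373] [ 0.4254 -0.2613] 0.05187840606674578 0.06288997461017327
[-18.2284  71.7324] center [ 0.4402 -0.2993] [ 0.4417 -0.2982]
```

servo_tool:
  plan:
    - [-1,[-263,432,-45],-0.953]
    - [-1,[-263,432,-45],-0.953]
    - [-1,[-263,432,-45],-0.953]
    - [-1,[-263,432,-45],-0.953]
    - [-1,[-263,432,-45],-0.953]
    - [-1,[-263,432,-45],-0.953]
    - [-1,[-263,432,-45],-0.953]
    - [-1,[-263,432,-45],-0.953]
    - [-1,[-263,432,-45],-0.953]
    - [-1,[-263,432,-45],-0.953]
    - [-1,[-263,432,-45],-0.953]

```text
t: 3.12
tool_pos: [0.5162, 0.1969, 0.3797]
tool_rot: [[-0.227, -0.974, -0.001], [-0.974, 0.227, -0.0], [0.001, 0.001, -1.0]]
force: [-0.4, -0.5, 0.4]
gripper_width: 0.0871
```

```bash
python3 - <<'E'
from h import *
np.set_printoptions(precision=4,suppress=True)
s=manip.get_state();print(s['t'],s['tool_pos'],s['tool_rot'],s['force'],s['qpos'])
im=cap('wrist','w2.png')
E
```

```text
3.125 [0.5162 0.1969 0.3797] [[-0.2272 -0.9739 -0.0006]
 [-0.9739  0.2272 -0.0005]
 [ 0.0006  0.0005 -1.    ]] [-0.3576 -0.5207  0.4485] [ 0.6579  0.282  -0.21   -0.     -1.0796 -0.887 ]
```

View pics/w2.png

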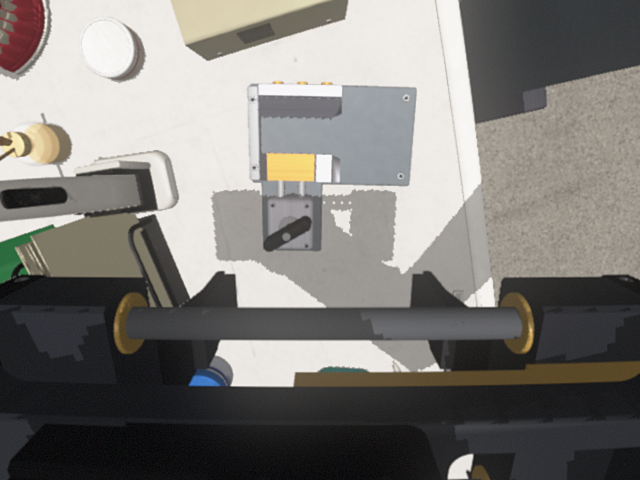

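```bash
python3 - <<'E'
import cv2
a=cv2.imread('pics/w2.png')[70:260,235:425];cv2.imwrite('pics/w2c.png',cv2.resize(a,None,fx=4,fy=4,interpolation=cv2.INTER_CUBIC)[:600])
cv2.imwrite('pics/w2d.png',cv2.resize(a[95:],None,fx=4,fy=4,interpolation=cv2.INTER_CUBIC))
E
```

```text
(no output)
```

View pics/w2c.png

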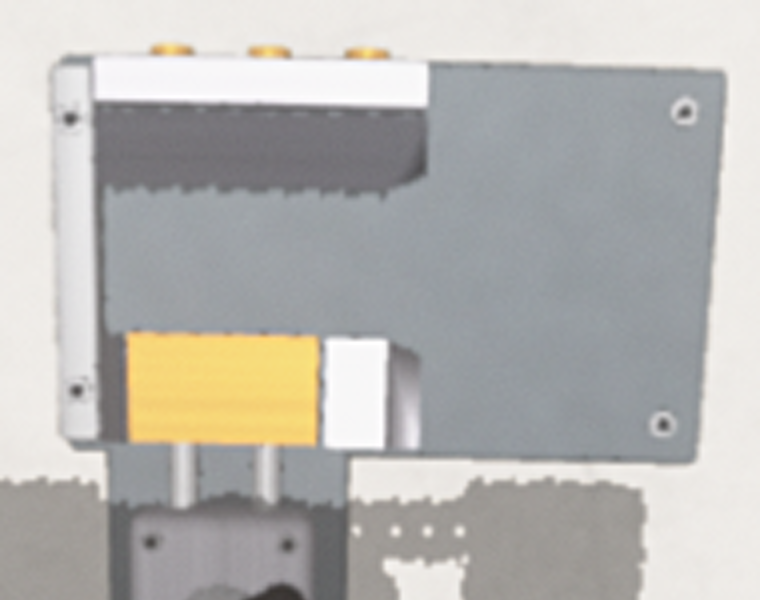

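View pics/w2d.png

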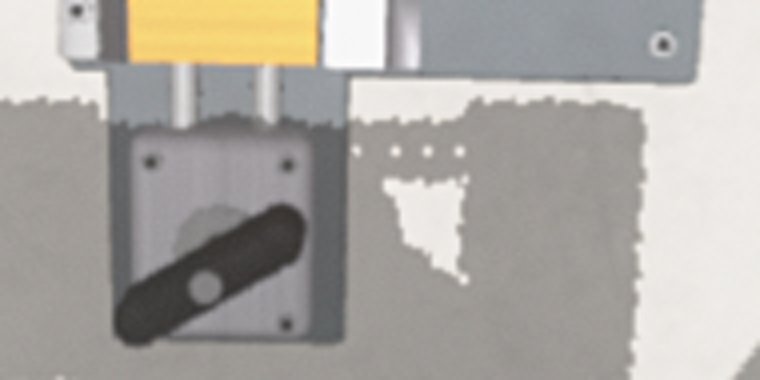

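```bash
cat > bed.py <<'E'
from h import *
from scipy.optimize import least_squares
np.set_printoptions(precision=4,suppress=True)
s=manip.get_state()
c=manip.camera_model('wrist')
f=lambda x,y:np.array((235+x/4,70+y/4))
obs=[((724,72),(-.070,-.046,.012)),((695,462),(-.070,.046,.012)),((95,63),(.075,-.042,.024)),((100,440),(.075,.042,.024)),((54,64),(.085,-.042,.024)),((66,438),(.085,.042,.024)),((205,288+380),(.046,.085,.066))]
def T(p,X):
    ca,sa=np.cos(p[2]),np.sin(p[2]);return np.array([p[0]+ca*X[0]-sa*X[1],p[1]+sa*X[0]+ca*X[1],X[2]])
res=lambda p:np.concatenate([proj(c,T(p,X))-f(*u) for u,X in obs])
r=least_squares(res,[.49,.12,-.23],x_scale=[.01,.01,.01],loss='soft_l1');p=r.x
print('bed',p,np.degrees(p[2]));print(res(p).reshape(-1,2))
def inv(p,W):
    d=np.array(W[:2])-p[:2];ca,sa=np.cos(p[2]),np.sin(p[2]);return np.array([ca*d[0]+sa*d[1],-sa*d[0]+ca*d[1]])*1e3
for n,u,z in [('Rcheek',(110,104),.024),('Rcheek',(420,107),.024),('jaw',(130,333),.024),('jaw',(318,334),.024),('Lfix',(328,338),.024),('Lfix',(387,340),.024),('Rmouth',(428,107),.024),('Lmouth',(420,350),.012),('knobA',(290,380+222),.066),('knobB',(135,380+325),.066)]:
    print(n,inv(p,atz(c,f(*u),z)))
for n,X in [('home',(.048,0)),('mouth',(0,0)),('knob',(.046,.085))]: print(n,T(p,(*X,0))[:2])
E
python3 bed.py
```

```text
bed [ 0.4836  0.127  -0.2537] -14.53818418356799
[[ 1.7799 -0.441 ]
 [ 0.7904  1.2769]
 [-0.1744  0.0479]
 [ 0.2292  0.2634]
 [-1.109  -0.4057]
 [-1.7929  0.5287]
 [ 0.1252 -0.5462]]
Rcheek [ 71.6136 -33.4354]
Rcheek [  2.1595 -34.3712]
jaw [67.74   16.8105]
jaw [24.0402 16.0316]
Lfix [21.7001 16.884 ]
Lfix [ 7.9821 16.995 ]
Rmouth [  0.3687 -34.4191]
Lmouth [-0.3238 19.6234]
knobA [27.9383 70.4356]
knobB [61.3936 94.2358]
home [0.5301 0.115 ]
mouth [0.4836 0.127 ]
knob [0.5495 0.1978]
```

```bash
cat >> bed.py <<'E'
print('--- free')
def cc(q):
    d=dict(c); d['t']=np.array(c['t'])+np.array([0,0,q]); return d
res2=lambda p:np.concatenate([proj(cc(p[3]),T(p,X))-f(*u) for u,X in obs])
r=least_squares(res2,[.49,.12,-.23,0],x_scale=[.01,.01,.01,.01]);p=r.x
print('bed',p,np.degrees(p[2]));print(res2(p).reshape(-1,2))
for n,X in [('home',(.048,0)),('mouth',(0,0)),('knob',(.046,.085))]: print(n,T(p,(*X,0))[:2])
for n,u,z in [('Rst',(250,190),.024),('Rst',(380,193),.024),('Rcheek',(110,104),.024),('jaw',(130,333),.024),('jaw',(318,334),.024),('Lfix',(328,338),.024),('Lfix',(387,340),.024)]:
    print(n,inv(p,atz(cc(p[3]),f(*u),z)))
print('top view check')
c=manip.camera_model('top')
for X in [(-.07,-.046,.012),(-.07,.046,.012),(.085,-.042,.024),(.046,.085,.066)]: print(X,2.6*(proj(c,T(p,X))-[180,170]))
E
python3 bed.py | sed -n '/free/,$p'
```

```text
--- free
bed [ 0.4836  0.1261 -0.2519  0.0031] -14.434578602980949
[[ 0.6881 -0.2096]
 [-0.0002  0.6935]
 [ 0.1376  0.6207]
 [ 0.6676 -0.012 ]
 [-0.694   0.1895]
 [-1.2632  0.2741]
 [ 0.4456 -1.4381]]
home [0.53   0.1141]
mouth [0.4836 0.1261]
knob [0.5493 0.197 ]
Rst [ 40.0783 -15.7835]
Rst [ 10.3147 -15.7891]
Rcheek [ 71.8715 -33.8343]
jaw [68.0549 16.869 ]
jaw [23.9621 16.1629]
Lfix [21.6026 17.0271]
Lfix [ 7.7619 17.1642]
top view check
(-0.07, -0.046, 0.012) [208.2843 323.9006]
(-0.07, 0.046, 0.012) [117.2884 303.0072]
(0.085, -0.042, 0.024) [240.1645 168.714 ]
(0.046, 0.085, 0.066) [ 97.4912 172.8837]
```

servo_tool:
  plan:
    - [-1,[440,-39,50],0.089]
    - [-1,[440,-39,50],0.089]
    - [-1,[440,-39,50],0.089]
    - [-1,[440,-39,50],0.089]
    - [-1,[440,-39,50],0.089]
    - [-1,[440,-39,50],0.089]
    - [-1,[440,-39,50],0.089]
    - [-1,[440,-39,50],0.089]
    - [-1,[440,-39,50],0.089]
    - [-1,[440,-39,50],0.089]

```text
t: 4.42
tool_pos: [0.4552, -0.2382, 0.3301]
tool_rot: [[-0.31, -0.951, 0.001], [-0.951, 0.31, -0.0], [-0.0, -0.001, -1.0]]
force: [0.1, -0.2, -0.1]
gripper_width: 0.0869
```

```bash
python3 - <<'E'
from h import *
np.set_printoptions(precision=4,suppress=True)
s=manip.get_state();print(s['t'],s['tool_pos'],s['tool_rot'],s['force'],s['qpos'])
im=cap('wrist','w3.png')
print([(round(d['score'],2),np.round(d['rect'])) for d in manip.spot_in('carrier','wrist')])
E
```

```text
4.425 [ 0.4552 -0.2382  0.3301] [[-0.3099 -0.9508  0.0006]
 [-0.9508  0.3099 -0.    ]
 [-0.0002 -0.0006 -1.    ]] [ 0.0917 -0.2251 -0.1318] [-0.1658  0.2674 -0.3701 -0.0001 -0.9327 -0.1493]
[(0.73, array([347., 278.,  64.,  65.])), (0.6, array([316., 157.,  74., 102.]))]
```

View pics/w3.png

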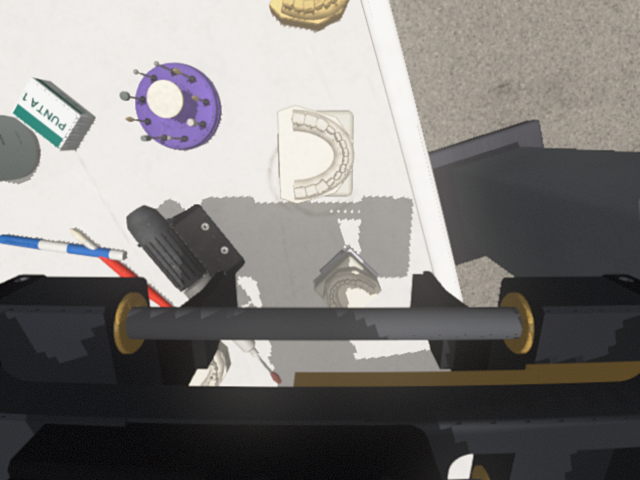

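```bash
python3 - <<'E'
import cv2
a=cv2.imread('pics/w3.png')[90:225,255:375];a=cv2.convertScaleAbs(a,alpha=.85,beta=0);cv2.imwrite('pics/w3c.png',cv2.resize(a,None,fx=4.4,fy=4.4,interpolation=cv2.INTER_CUBIC))
E
```

```text
(no output)
```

View pics/w3c.png

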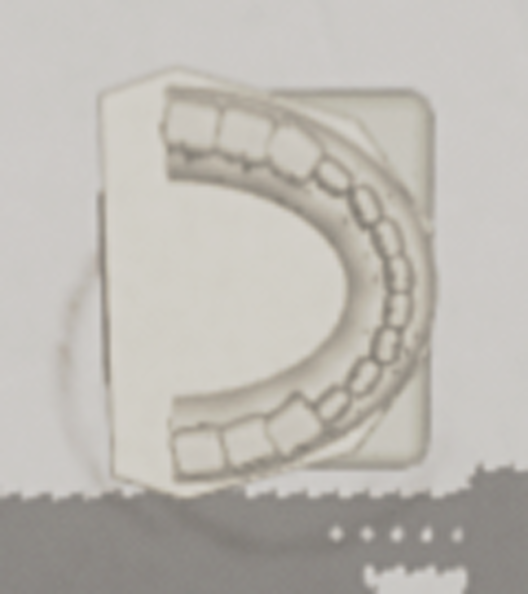

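```bash
python3 - <<'E'
from h import *
np.set_printoptions(precision=4,suppress=True)
c=manip.camera_model('wrist');s=manip.get_state()
f=lambda x,y:(255+x/4.4,90+y/4.4)
P=[atz(c,f(*p),.0475)[:2] for p in [(433,90),(430,468)]]
d=P[0]-P[1];print(P,np.linalg.norm(d),np.degrees(np.arctan2(d[1],d[0])))
R=s['tool_rot'];g=d/np.linalg.norm(d); # direction along +-y ; block centre is 27mm along image-left (-tool y)
n=np.array([-g[1],g[0]]); n*=np.sign(n@(-R[:2,1]))
C=(P[0]+P[1])/2+.027*n;print('centre',C,'xaxis deg',np.degrees(np.arctan2(n[1],n[0])))
D=np.array([*(C-s['tool_pos'][:2]),0]);print('tool shift mm',R.T@D*1e3)
L=[atz(c,f(*p),.05)[:2] for p in [(104,110),(112,470)]];print(np.linalg.norm(np.mean(L,0)-np.mean(P,0)),np.degrees(np.arctan2(*(L[0]-L[1])[::-1])))
E
```

```text
[array([ 0.4072, -0.3192]), array([ 0.4254, -0.2607])] 0.06120256295352053 -107.25207307340769
centre [ 0.4421 -0.298 ] xaxis deg -17.252073073407672
tool shift mm [61.3993 -5.8647 -0.0051]
0.053279379268339984 -108.40480153025779
```

servo_tool:
  plan:
    - [-1,[61,-6,30],0]
    - [-1,[61,-6,60],0]
    - [-1,[61,-6,100],0]
    - [-1,[61,-6,129],0]
    - [-1,[61,-6,129],0]
    - [0.2,[61,-6,129],0]
    - [1,[61,-6,129],0]
    - [1,[61,-6,129],0]
    - [1,[61,-6,129],0]
    - [1,[61,-6,129],0]
    - [1,[61,-6,129],0]
  newtons: 20

```text
t: 5.9
tool_pos: [0.4419, -0.2987, 0.2013]
tool_rot: [[-0.311, -0.951, -0.0], [-0.951, 0.311, -0.0], [0.0, -0.0, -1.0]]
force: [-1.9, 1.9, 6.5]
gripper_width: 0.0539
```

```bash
cat > st.py <<'E'
from h import *
np.set_printoptions(precision=4,suppress=True)
s=manip.get_state();print(s['t'],s['tool_pos'],'yaw y',np.degrees(np.arctan2(s['tool_rot'][1,1],s['tool_rot'][0,1])),'F',s['force'],'M',s['ft_torque'],'w',s['gripper_width'])
print('F tool',s['tool_rot'].T@s['force'])
E
python3 st.py
```

```text
5.9 [ 0.4419 -0.2987  0.2013] yaw y 161.89803220494014 F [-1.8605  1.8903  6.5306] M [0.4943 0.4535 0.0064] w 0.05388689948428155
F tool [-1.2182  2.3557 -6.5307]
```

servo_tool:
  plan:
    - [1,[0,0,-15],0]
    - [1,[0,0,-50],0]
    - [1,[0,0,-90],0]
    - [1,[0,0,-120],0]
    - [1,[-20,6,-130],0]
    - [1,[-60,18,-130],0]
    - [1,[-100,30,-130],-0.02]
    - [1,[-150,45,-130],-0.03]
    - [1,[-200,61,-130],-0.04]
    - [1,[-250,76,-130],-0.05]
    - [1,[-300,91,-130],-0.064]
    - [1,[-350,106,-130],-0.064]
  newtons: 30

```text
t: 7.4
tool_pos: [0.4494, 0.0684, 0.331]
tool_rot: [[-0.249, -0.968, -0.0], [-0.968, 0.249, 0.0], [-0.0, 0.0, -1.0]]
force: [1.5, 0.3, -4.3]
gripper_width: 0.0535
```

```bash
python3 st.py; python3 - <<'E'
from h import *
cap('wrist','w4.png')
E
python3 st.py
```

```text
7.4 [0.4494 0.0684 0.331 ] yaw y 165.55337444874954 F [ 1.4692  0.2709 -4.2554] M [ 0.0306 -0.0588  0.0534] w 0.053496876269309
F tool [-0.6274 -1.3555  4.2555]
7.45 [0.4504 0.0728 0.3313] yaw y 165.79489107211128 F [-0.2245  4.0479 -2.8842] M [0.75   0.108  0.0432] w 0.05338534926642815
F tool [-3.8573  1.2188  2.8965]
```

View pics/w4.png

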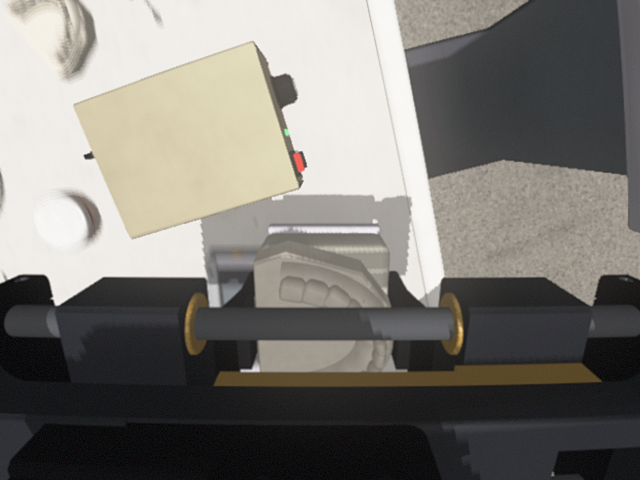

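servo_tool:
  plan:
    - [1,[0,0,0],0]
    - [1,[0,0,0],0]
    - [1,[0,0,0],0]
    - [1,[0,0,0],0]

```text
t: 7.95
tool_pos: [0.45, 0.0661, 0.3307]
tool_rot: [[-0.251, -0.968, -0.0], [-0.968, 0.251, -0.0], [0.0, 0.0, -1.0]]
force: [-0.5, -0.7, -4.0]
gripper_width: 0.0536
```

```bash
python3 st.py; python3 - <<'E'
from h import *
im=cap('wrist','w5.png')
cv2.imwrite('pics/w5c.png',cv2.resize(im[210:370,220:420],None,fx=3.8,fy=3.7,interpolation=cv2.INTER_CUBIC))
E
```

```text
7.95 [0.45   0.0661 0.3307] yaw y 165.46369267324164 F [-0.4839 -0.6746 -4.0074] M [ 0.0414  0.0779 -0.0087] w 0.053550076852526
F tool [0.7742 0.2985 4.0075]
```

View pics/w5c.png

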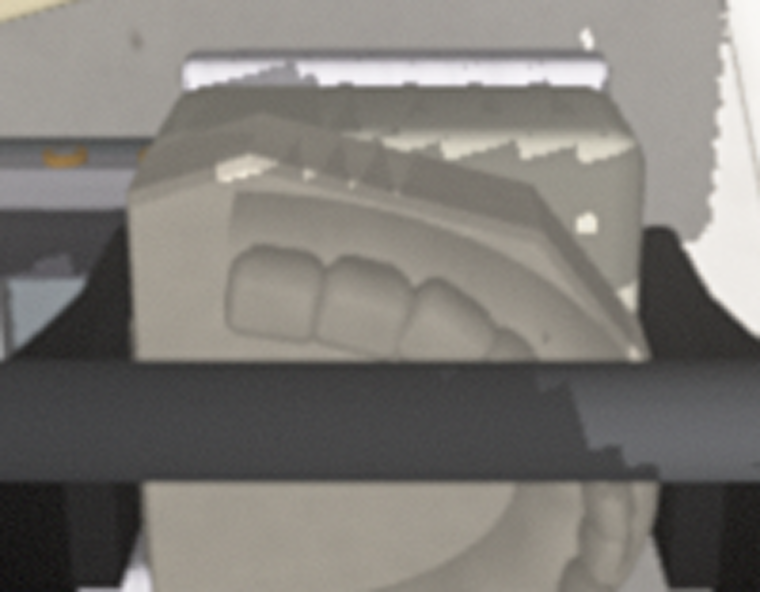

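```bash
python3 - <<'E'
from h import *
np.set_printoptions(precision=2,suppress=True)
c=manip.camera_model('wrist');s=manip.get_state();R=s['tool_rot'];p=s['tool_pos']
def pr(xt,yt,h): # h above underside; underside at TCP -0.2013
    W=p+R@np.array([xt,yt,0]); W[2]=p[2]-.2013+h; return proj(c,W)
for e in [-.001,0,.001]:
    print(e,'platetop',pr(.033+e,0,.0215),'platebot',pr(.033+e,0,.0135),'foot',pr(.021+e,0,0),'blkbot',pr(.031+e,0,.0215),'blktop',pr(.031+e,0,.0475))
print('plate ends',pr(.033,-.027,.0215),pr(.033,.027,.0215), 'meas cols',220+185/3.8,220+607/3.8)
E
```

```text
-0.001 platetop [323.69 228.65] platebot [323.7  224.68] foot [323.69 240.66] blkbot [323.69 232.79] blktop [323.66 249.38]
0 platetop [323.69 226.57] platebot [323.7  222.69] foot [323.69 238.86] blkbot [323.69 230.73] blktop [323.67 246.98]
0.001 platetop [323.7  224.49] platebot [323.7  220.69] foot [323.69 237.06] blkbot [323.69 228.65] blktop [323.67 244.57]
plate ends [265.92 226.54] [381.48 226.63] meas cols 268.6842105263158 379.7368421052632
```

servo_tool:
  plan:
    - [1,[-30,7,10],0]
    - [1,[-60,14,30],0]
    - [1,[-66,15.5,60],0]
    - [1,[-66,15.5,90],0]
    - [1,[-66,15.5,108],0]
    - [1,[-66,15.5,112],0]
    - [1,[-66,15.5,112],0]
    - [1,[-66,15.5,112],0]

```text
t: 9.0
tool_pos: [0.4519, 0.1349, 0.2197]
tool_rot: [[-0.249, -0.968, 0.002], [-0.968, 0.249, 0.001], [-0.002, -0.002, -1.0]]
force: [-0.4, -0.1, -3.9]
gripper_width: 0.0537
```

```bash
python3 st.py; python3 - <<'E'
from h import *
im=cap('wrist','w6.png'); im=cap('top','t6.png')
cv2.imwrite('pics/t6c.png',cv2.resize(im[200:310,190:320],None,fx=5,fy=5,interpolation=cv2.INTER_CUBIC))
E
```

```text
9.0 [0.4519 0.1349 0.2197] yaw y 165.5636577925486 F [-0.4031 -0.1137 -3.8805] M [0.0203 0.1233 0.0286] w 0.05371874328382082
F tool [0.2166 0.3678 3.8797]
```

View pics/w6.png

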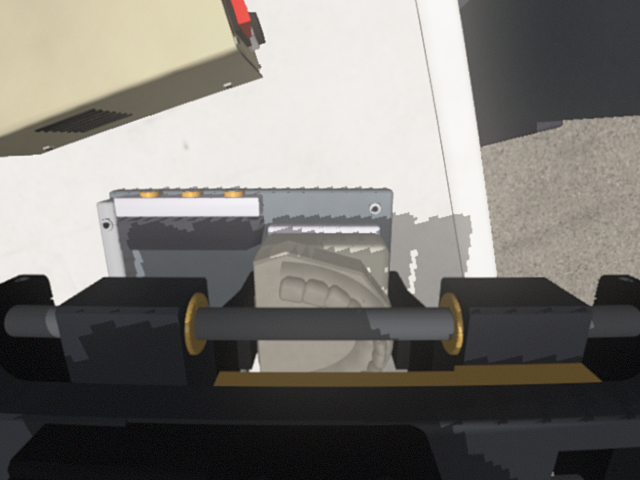

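```bash
python3 - <<'E'
from h import *
np.set_printoptions(precision=2,suppress=True)
im=cv2.imread('pics/w6.png');cv2.imwrite('pics/w6c.png',cv2.resize(im[175:265,90:400],None,fx=2.5,fy=5,interpolation=cv2.INTER_CUBIC))
s=manip.get_state();R=s['tool_rot'];p=s['tool_pos'];c0=manip.camera_model('wrist')
for q in [0,.004,.008]:
    c=dict(c0);c['t']=np.array(c0['t'])+[0,0,q]
    for xt in [.044,.046,.048]:
        W=p+R@np.array([xt,-.0,0]);W[2]=.012;print(q,xt,'base',proj(c,W))
    for xt in [.032,.033]:
        W=p+R@np.array([xt,0,0]);W[2]=p[2]-.2013+.0135;print('platebot',xt,proj(c,W))
E
```

```text
0 0.044 base [324.28 193.68]
0 0.046 base [324.28 189.94]
0 0.048 base [324.28 186.19]
platebot 0.032 [324.24 224.12]
platebot 0.033 [324.24 222.13]
0.004 0.044 base [324.26 194.58]
0.004 0.046 base [324.26 190.93]
0.004 0.048 base [324.27 187.25]
platebot 0.032 [324.22 224.42]
platebot 0.033 [324.23 222.47]
0.008 0.044 base [324.24 195.45]
0.008 0.046 base [324.25 191.87]
0.008 0.048 base [324.25 188.27]
platebot 0.032 [324.21 224.7 ]
platebot 0.033 [324.21 222.8 ]
```

View pics/w6c.png

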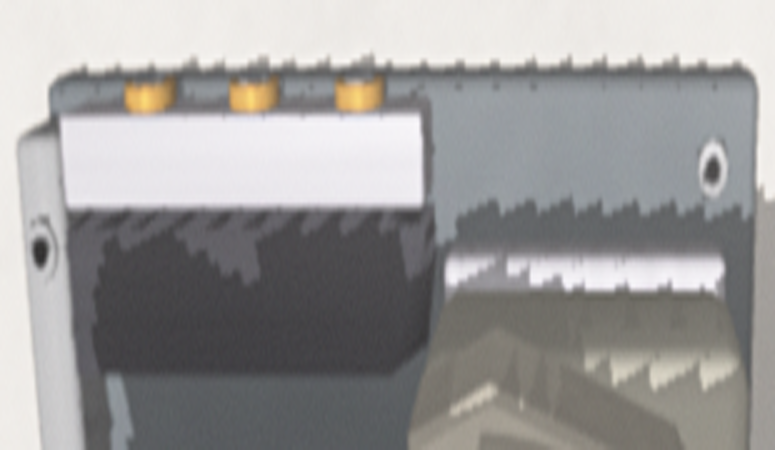

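```bash
python3 - <<'E'
from h import *
np.set_printoptions(precision=2,suppress=True)
s=manip.get_state();R=s['tool_rot'];p=s['tool_pos'];c0=manip.camera_model('wrist')
F=lambda x,y:(90+x/2.5,175+y/5)
for q in [0,.004,.008]:
    c=dict(c0);c['t']=np.array(c0['t'])+[0,0,q]
    for n,u,z in [('steel in',(150,374),.024),('steel in',(350,374),.024),('white/steel',(250,210),.024),('base',(100,72),.012),('base',(700,73),.012),('plate bot',(480,250),p[2]-.2013+.0135),('plate bot',(700,254),p[2]-.2013+.0135),('blk bot',(600,291),p[2]-.2013+.0215),('stopface',(68,150),.024),('stopface',(85,440),.024)]:
        W=atz(c,F(*u),z);print(q,n,(R.T@(W-p))[:2]*1e3)
E
```

```text
0 steel in [ 16.46 -91.87]
0 steel in [ 16.57 -49.13]
0 white/steel [ 34.15 -68.58]
0 base [  46.87 -104.79]
0 base [46.52 24.62]
0 plate bot [ 31.81 -20.45]
0 plate bot [31.46 22.65]
0 blk bot [29.79  2.93]
0 stopface [  40.51 -106.02]
0 stopface [   8.98 -107.22]
0.004 steel in [ 16.31 -93.88]
0.004 steel in [ 16.42 -50.2 ]
0.004 white/steel [ 34.39 -70.08]
0.004 base [  47.42 -106.93]
0.004 base [47.07 25.13]
0.004 plate bot [ 31.95 -20.92]
0.004 plate bot [31.59 23.17]
0.004 blk bot [29.84  3.  ]
0.004 stopface [  40.88 -108.33]
0.004 stopface [   8.67 -109.56]
0.008 steel in [ 16.15 -95.89]
0.008 steel in [ 16.27 -51.27]
0.008 white/steel [ 34.62 -71.58]
0.008 base [  47.97 -109.08]
0.008 base [47.61 25.64]
0.008 plate bot [ 32.09 -21.38]
0.008 plate bot [31.72 23.7 ]
0.008 blk bot [29.89  3.08]
0.008 stopface [  41.26 -110.65]
0.008 stopface [   8.35 -111.91]
```

servo_tool:
  plan:
    - [1,[1.3,0,2],0]
    - [1,[1.3,0,4],0]
    - [1,[1.3,0,5],0]
    - [1,[1.3,0,5],0]
    - [1,[1.3,0,5],0]

```text
t: 9.72
tool_pos: [0.4512, 0.1335, 0.2137]
tool_rot: [[-0.249, -0.968, 0.0], [-0.968, 0.249, -0.0], [0.0, -0.0, -1.0]]
force: [0.2, -0.2, -3.0]
gripper_width: 0.0538
```

```bash
python3 st.py
```

```text
9.725 [0.4512 0.1335 0.2137] yaw y 165.56725130737897 F [ 0.1999 -0.2318 -2.9924] M [ 0.0308  0.0407 -0.0023] w 0.05382395088676941
F tool [ 0.1746 -0.2512  2.9924]
```

servo_tool:
  plan:
    - [1,[0,0,0.5],0]
    - [1,[0,0,0.5],0]
    - [1,[0,0,0.5],0]

```text
t: 10.1
tool_pos: [0.4512, 0.1335, 0.2133]
tool_rot: [[-0.249, -0.968, 0.0], [-0.968, 0.249, 0.0], [-0.0, -0.0, -1.0]]
force: [-0.0, 0.0, -2.8]
gripper_width: 0.0535
```

```bash
python3 st.py
```

```text
10.1 [0.4512 0.1335 0.2133] yaw y 165.56371532628722 F [-0.0255  0.0492 -2.7513] M [ 0.0951  0.068  -0.0062] w 0.053486926200946035
F tool [-0.0408  0.0374  2.7513]
```

servo_tool:
  plan:
    - [1,[0,0,0.5],0]
    - [1,[0,0,0.5],0]
    - [1,[0,0,0.5],0]

```text
t: 10.48
tool_pos: [0.4511, 0.1335, 0.2133]
tool_rot: [[-0.249, -0.968, 0.0], [-0.968, 0.249, 0.0], [-0.0, -0.0, -1.0]]
force: [-3.4, -0.1, 5.6]
gripper_width: 0.0539
```

```bash
python3 st.py
```

```text
10.475 [0.4511 0.1335 0.2133] yaw y 165.5710626859802 F [-3.3857 -0.0785  5.5982] M [ 0.0642  0.929  -0.0969] w 0.05385352968690483
F tool [ 0.9185  3.2578 -5.5993]
```

servo_tool:
  plan:
    - [1,[0,0,-0.3],0]
    - [1,[0,-2,-0.3],0]
    - [1,[0,-4,-0.3],0]
    - [1,[0,-6,-0.3],0]
    - [1,[0,-8,-0.3],0]
    - [1,[0,-10,-0.3],0]
    - [1,[0,-12,-0.3],0]
    - [1,[0,-12,-0.3],0]

```text
t: 11.48
tool_pos: [0.4626, 0.1304, 0.2133]
tool_rot: [[-0.249, -0.968, -0.001], [-0.968, 0.249, -0.0], [0.001, 0.001, -1.0]]
force: [-4.1, 1.1, 6.0]
gripper_width: 0.0538
```

```bash
python3 st.py
```

```text
11.475 [0.4626 0.1304 0.2133] yaw y 165.56115976436723 F [-4.1362  1.0911  5.9757] M [ 0.1576  1.1871 -0.0522] w 0.05375637703373126
F tool [-0.022   4.2817 -5.9728]
```

servo_tool:
  plan:
    - [1,[0,0,-0.4],0]
    - [1,[0,-1,-0.4],0]
    - [1,[0,-2,-0.4],0]
    - [1,[0,-3,-0.4],0]
    - [1,[0,-4,-0.4],0]
    - [1,[0,-4,-0.4],0]

```text
t: 12.22
tool_pos: [0.4656, 0.1297, 0.2133]
tool_rot: [[-0.25, -0.968, -0.003], [-0.968, 0.25, -0.0], [0.001, 0.003, -1.0]]
force: [-9.2, 5.9, 6.1]
gripper_width: 0.0539
```

```bash
python3 st.py
```

```text
12.225 [0.4656 0.1297 0.2133] yaw y 165.5130363024777 F [-9.1604  5.8892  6.0682] M [ 1.5828  2.6587 -0.0511] w 0.053872008505831764
F tool [-3.4059 10.3583 -6.0436]
```

servo_tool:
  plan:
    - [1,[0,2,-0.2],0]
    - [1,[0,3,-0.5],0]
    - [1,[-0.6,3,-0.5],0]
    - [1,[-1.2,3,-0.5],0]
    - [1,[-1.2,3,-0.5],0]
    - [1,[-1.2,3,-0.5],0]

```text
t: 12.98
tool_pos: [0.4641, 0.1313, 0.2139]
tool_rot: [[-0.249, -0.968, -0.0], [-0.968, 0.249, -0.0], [0.0, 0.0, -1.0]]
force: [-0.1, -0.2, -4.2]
gripper_width: 0.0536
```

```bash
python3 st.py
```

```text
12.975 [0.4641 0.1313 0.2139] yaw y 165.5534806507145 F [-0.096  -0.1598 -4.2287] M [-0.0225  0.0635  0.0301] w 0.053582234466394124
F tool [0.1786 0.0531 4.2287]
```

servo_tool:
  plan:
    - [1,[0,0,0.5],0]
    - [1,[0,-2,0.5],0]
    - [1,[0,-4,0.5],0]
    - [1,[0,-5,0.5],0]
    - [1,[0,-6,0.5],0]
    - [1,[0,-6,0.5],0]

```text
t: 13.72
tool_pos: [0.4699, 0.1299, 0.2134]
tool_rot: [[-0.249, -0.968, 0.0], [-0.968, 0.249, 0.0], [-0.0, -0.0, -1.0]]
force: [-0.6, -0.1, -3.8]
gripper_width: 0.054
```

```bash
python3 st.py
```

```text
13.725 [0.4699 0.1299 0.2134] yaw y 165.55453822046053 F [-0.6235 -0.0781 -3.7664] M [ 0.0126  0.0862 -0.0215] w 0.05395903671015388
F tool [0.2313 0.5844 3.7664]
```

servo_tool:
  plan:
    - [1,[0,-2,0.1],0]
    - [1,[0,-4,0.1],0]
    - [1,[0,-6,0.1],0]
    - [1,[0,-8,0.1],0]
    - [1,[0,-10,0.1],0]
    - [1,[0,-10,0.1],0]

```text
t: 14.48
tool_pos: [0.4797, 0.1274, 0.2133]
tool_rot: [[-0.25, -0.968, 0.0], [-0.968, 0.25, 0.0], [-0.0, -0.0, -1.0]]
force: [0.1, 0.2, -3.2]
gripper_width: 0.0534
```

```bash
python3 st.py
```

```text
14.475 [0.4797 0.1274 0.2133] yaw y 165.5496313734355 F [ 0.143   0.2122 -3.2466] M [0.0228 0.0395 0.0077] w 0.05342888876993047
F tool [-0.2409 -0.0853  3.2466]
```

servo_tool:
  plan:
    - [1,[0,-2,0],0]
    - [1,[0,-4,0],0]
    - [1,[0,-6,0],0]
    - [1,[0,-8,0],0]
    - [1,[0,-10,0],0]
    - [1,[0,-12,0],0]
    - [1,[0,-12,0],0]

```text
t: 15.35
tool_pos: [0.4913, 0.1244, 0.2133]
tool_rot: [[-0.25, -0.968, 0.0], [-0.968, 0.25, 0.0], [-0.0, -0.0, -1.0]]
force: [0.2, 0.3, -3.1]
gripper_width: 0.0538
```

```bash
python3 st.py
```

```text
15.35 [0.4913 0.1244 0.2133] yaw y 165.55064728362026 F [ 0.2343  0.3235 -3.1074] M [0.0333 0.1154 0.0088] w 0.05384824198774322
F tool [-0.3715 -0.1461  3.1074]
```

servo_tool:
  plan:
    - [1,[0,-2,0],0]
    - [1,[0,-4,0],0]
    - [1,[0,-6,0],0]
    - [1,[0,-8,0],0]
    - [1,[0,-10,0],0]
    - [1,[0,-12,0],0]
    - [1,[0,-14,0],0]
    - [1,[0,-16,0],0]
    - [1,[0,-16,0],0]

```text
t: 16.48
tool_pos: [0.5068, 0.1204, 0.2133]
tool_rot: [[-0.25, -0.968, 0.0], [-0.968, 0.25, 0.0], [-0.0, -0.0, -1.0]]
force: [-0.2, -0.5, -2.8]
gripper_width: 0.0538
```

```bash
python3 st.py
```

```text
16.475 [0.5068 0.1204 0.2133] yaw y 165.55145560880203 F [-0.2014 -0.4699 -2.828 ] M [-0.0206  0.1175 -0.0375] w 0.05379320141497028
F tool [0.5054 0.078  2.828 ]
```

servo_tool:
  plan:
    - [1,[0,-2,0],0]
    - [1,[0,-4,0],0]
    - [1,[0,-6,0],0]
    - [1,[0,-8,0],0]
    - [1,[0,-10,0],0]
    - [1,[0,-12,0],0]
    - [1,[0,-14,0],0]
    - [1,[0,-16,0],0]
    - [1,[0,-17,0],0]
    - [1,[0,-17,0],0]

```text
t: 17.73
tool_pos: [0.5232, 0.1162, 0.2133]
tool_rot: [[-0.249, -0.968, 0.0], [-0.968, 0.249, 0.0], [-0.0, -0.0, -1.0]]
force: [0.9, -0.4, -3.9]
gripper_width: 0.0541
```

```bash
python3 st.py
```

```text
17.725 [0.5232 0.1162 0.2133] yaw y 165.55602395724586 F [ 0.9193 -0.4318 -3.9334] M [0.02   0.0595 0.0475] w 0.05406435329821864
F tool [ 0.189  -0.9978  3.9334]
```

x_b ≈ 40.9; about 7 mm left. Now small steps.

servo_tool:
  plan:
    - [1,[0,-1,0],0]
    - [1,[0,-2,0],0]
    - [1,[0,-3,0],0]
    - [1,[0,-4,0],0]
    - [1,[0,-4.5,0],0]
    - [1,[0,-5,0],0]
    - [1,[0,-5,0],0]

```text
t: 18.6
tool_pos: [0.528, 0.1149, 0.2133]
tool_rot: [[-0.249, -0.968, -0.0], [-0.968, 0.249, 0.0], [-0.0, 0.0, -1.0]]
force: [0.1, 0.0, -4.0]
gripper_width: 0.0537
```

```bash
python3 st.py
```

```text
18.6 [0.528  0.1149 0.2133] yaw y 165.55869073084028 F [ 0.0576  0.0302 -3.9593] M [0.0061 0.0891 0.0323] w 0.053713370569074805
F tool [-0.0436 -0.0483  3.9593]
```

servo_tool:
  plan:
    - [1,[0,-0.5,0],0]
    - [1,[0,-1,0],0]
    - [1,[0,-1.5,0],0]
    - [1,[0,-1.5,0],0]

```text
t: 19.1
tool_pos: [0.5294, 0.1146, 0.2133]
tool_rot: [[-0.249, -0.968, 0.0], [-0.968, 0.249, 0.0], [-0.0, -0.0, -1.0]]
force: [0.3, 0.9, -4.0]
gripper_width: 0.0539
```

```bash
python3 st.py
```

```text
19.1 [0.5294 0.1146 0.2133] yaw y 165.55840511865895 F [ 0.3046  0.8766 -3.9632] M [ 0.0302  0.0487 -0.0242] w 0.053874188427544274
F tool [-0.9248 -0.0763  3.9633]
```

servo_tool:
  plan:
    - [1,[0,-0.5,0],0]
    - [1,[0,-1,0],0]
    - [1,[0,-1,0],0]

```text
t: 19.48
tool_pos: [0.5302, 0.1143, 0.2133]
tool_rot: [[-0.249, -0.968, -0.0], [-0.968, 0.249, -0.0], [0.0, 0.0, -1.0]]
force: [-1.3, 0.2, -2.6]
gripper_width: 0.0536
```

```bash
python3 st.py
```

```text
19.475 [0.5302 0.1143 0.2133] yaw y 165.55711871422153 F [-1.3493  0.2219 -2.5613] M [ 0.3032  0.3758 -0.0605] w 0.05358518898616137
F tool [0.1212 1.3609 2.5619]
```

Beginning to feel it. Half-millimetre steps.

servo_tool:
  plan:
    - [1,[0,-0.3,0],0]
    - [1,[0,-0.5,0],0]
    - [1,[0,-0.5,0],0]

```text
t: 19.85
tool_pos: [0.5304, 0.1143, 0.2134]
tool_rot: [[-0.249, -0.968, -0.001], [-0.968, 0.249, -0.0], [0.0, 0.001, -1.0]]
force: [-3.4, 3.2, -0.2]
gripper_width: 0.0538
```

```bash
python3 st.py
```

```text
19.85 [0.5304 0.1143 0.2134] yaw y 165.56294117680724 F [-3.4448  3.1686 -0.2287] M [ 0.8624  1.3529 -0.0221] w 0.053805879858911033
F tool [-2.2098  4.1257  0.2322]
```

servo_tool:
  plan:
    - [1,[0.3,-0.3,0],0]
    - [1,[0.3,-0.6,0],0]
    - [1,[0.3,-0.6,0],0]

```text
t: 20.23
tool_pos: [0.5305, 0.1142, 0.2134]
tool_rot: [[-0.249, -0.968, -0.002], [-0.968, 0.249, 0.0], [0.0, 0.002, -1.0]]
force: [-6.7, 4.9, 1.0]
gripper_width: 0.0539
```

```bash
python3 st.py; python3 - <<'E'
from h import *
im=cap('wrist','w7.png')
cv2.imwrite('pics/w7c.png',cv2.resize(im[190:380,180:440],None,fx=3,fy=3,interpolation=cv2.INTER_CUBIC))
E
```

```text
20.225 [0.5305 0.1142 0.2134] yaw y 165.5621857777042 F [-6.7422  4.9072  1.0343] M [1.594  1.9612 0.068 ] w 0.05391634905109772
F tool [-3.0709  7.7547 -1.0205]
```

View pics/w7c.png

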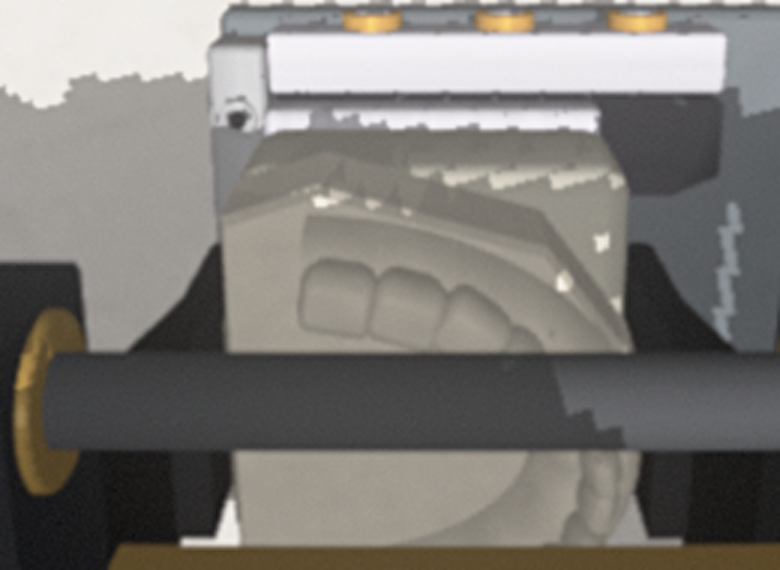

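servo_tool:
  plan:
    - [1,[-0.8,0,0],0]
    - [1,[-0.8,0,0],0]
    - [1,[-0.8,-0.3,0],0]
    - [1,[-0.8,-0.3,0],0]

```text
t: 20.78
tool_pos: [0.5308, 0.1144, 0.2134]
tool_rot: [[-0.25, -0.968, -0.003], [-0.968, 0.25, -0.001], [0.002, 0.003, -1.0]]
force: [-6.6, 2.7, 3.0]
gripper_width: 0.0539
```

```bash
python3 st.py
```

```text
20.775 [0.5308 0.1144 0.2134] yaw y 165.5457768966501 F [-6.6016  2.717   2.9572] M [1.0306 2.0675 0.063 ] w 0.05393912915914115
F tool [-0.9788  7.0792 -2.9387]
```

servo_tool:
  plan:
    - [1,[-0.2,-0.3,0],0]
    - [1,[-0.2,-0.5,0],0]
    - [1,[-0.2,-0.5,0],0]

```text
t: 21.15
tool_pos: [0.531, 0.1144, 0.2134]
tool_rot: [[-0.25, -0.968, -0.004], [-0.968, 0.25, -0.001], [0.002, 0.004, -1.0]]
force: [-7.9, 3.2, 4.0]
gripper_width: 0.0538
```

```bash
python3 st.py
```

```text
21.15 [0.531  0.1144 0.2134] yaw y 165.54380408966716 F [-7.8798  3.2214  3.97  ] M [1.1683 2.439  0.0139] w 0.05381821104508473
F tool [-1.1445  8.449  -3.9413]
```

servo_tool:
  plan:
    - [1,[-0.2,0.7,-0.3],0]
    - [1,[-0.2,0.7,-0.3],0]
    - [0.1,[-0.2,0.7,-0.3],0]
    - [-0.5,[-0.2,0.7,-0.3],0]
    - [-0.5,[-0.2,0.7,-0.3],0]
    - [-0.5,[-0.2,0.7,-0.3],0]

```text
t: 21.9
tool_pos: [0.5325, 0.115, 0.2142]
tool_rot: [[-0.249, -0.968, 0.002], [-0.968, 0.249, 0.001], [-0.001, -0.002, -1.0]]
force: [-0.3, -0.3, -0.0]
gripper_width: 0.0644
```

```bash
python3 st.py
```

```text
21.9 [0.5325 0.115  0.2142] yaw y 165.5696455536129 F [-0.3311 -0.2712 -0.0336] M [-0.0791  0.0555 -0.0338] w 0.06443064777260006
F tool [0.3452 0.2532 0.0326]
```

servo_tool:
  plan:
    - [-0.5,[0,0,-20],0]
    - [-0.5,[0,0,-60],0]
    - [-0.5,[0,0,-110],0]
    - [-0.5,[-40,18,-150],0]
    - [-0.5,[-75,36,-165],0]
    - [-0.5,[-75,36,-165],0]
    - [-0.5,[-75,36,-165],0]
    - [-0.5,[-75,36,-165],0]

```text
t: 22.9
tool_pos: [0.5157, 0.1957, 0.3779]
tool_rot: [[-0.25, -0.968, -0.001], [-0.968, 0.25, -0.001], [0.001, 0.001, -1.0]]
force: [0.2, -0.0, -0.8]
gripper_width: 0.0649
```

```bash
python3 st.py; python3 - <<'E'
from h import *
im=cap('wrist','w8.png')
cv2.imwrite('pics/w8c.png',cv2.resize(im[70:260,220:430],None,fx=3.15,fy=3.15,interpolation=cv2.INTER_CUBIC))
E
```

```text
22.9 [0.5157 0.1957 0.3779] yaw y 165.49897377291654 F [ 0.1575 -0.0124 -0.7826] M [ 0.0125  0.0612 -0.0157] w 0.06494632122095788
F tool [-0.0285 -0.1564  0.7824]
```

View pics/w8c.png

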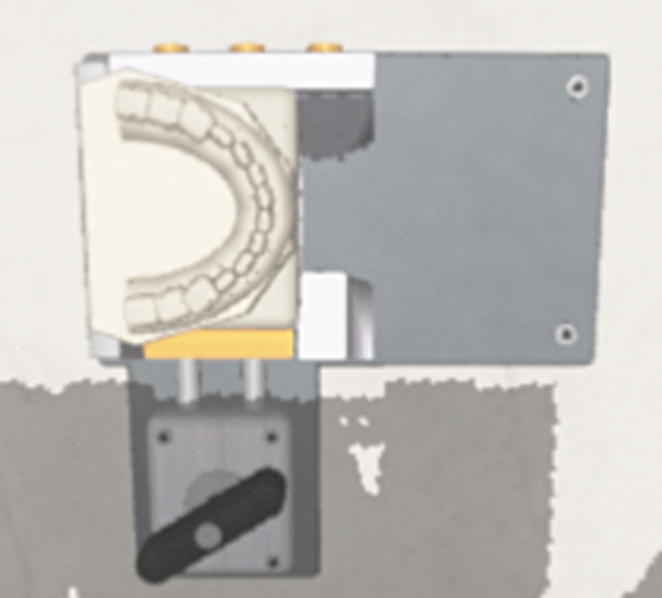

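```bash
python3 - <<'E'
from h import *
np.set_printoptions(precision=4,suppress=True)
c0=manip.camera_model('wrist');s=manip.get_state();R=s['tool_rot'];p=s['tool_pos']
f=lambda x,y:(220+x/3.15,70+y/3.15)
b=np.array([.4836,.1263]);a=-.2522;M=np.array([[np.cos(a),np.sin(a)],[-np.sin(a),np.cos(a)]])
for q in [0,.003,.006]:
    c=dict(c0);c['t']=np.array(c0['t'])+[0,0,q]
    for n,u,z in [('blk rear',(296,110),.0595),('blk rear',(294,310),.0595),('blk front L',(92,310),.0615),('ledge end',(608,60),.012),('ledge end',(594,360),.012),('knob',(208,536),.066),('kA',(270,484),.066),('kB',(152,568),.066)]:
        W=atz(c,f(*u),z);print(q,n,W[:2],M@(W[:2]-b)*1e3,'tool',(R.T@(W-p))[:2]*1e3)
E
```

```text
0 blk rear [0.4981 0.0971] [ 21.3325 -24.6109] tool [99.346  -7.9336]
0 blk rear [0.5115 0.1456] [22.2082 25.6666] tool [49.0677 -8.7582]
0 blk front L [0.563  0.1321] [75.409  25.3746] tool [ 49.3084 -61.9573]
0 ledge end [0.4062 0.1016] [-68.7485 -43.2463] tool [118.0112  82.0816]
0 ledge end [0.4273 0.1868] [-69.6295  44.4874] tool [30.2786 83.0517]
0 knob [0.5496 0.1981] [46.0024 86.0186] tool [-11.2999 -32.4848]
0 kA [0.5294 0.1883] [28.8557 71.4496] tool [  3.2865 -15.3528]
0 kB [0.5671 0.2031] [61.7206 95.1808] tool [-20.478  -48.1937]
0.003 blk rear [0.4979 0.0961] [ 21.4055 -25.6736] tool [100.4087  -8.0076]
0.003 blk rear [0.5114 0.145 ] [22.2896 25.0903] tool [49.644  -8.8402]
0.003 blk front L [0.5634 0.1313] [76.009  24.7968] tool [ 49.8856 -62.5579]
0.003 ledge end [0.4053 0.1006] [-69.4376 -44.428 ] tool [119.1936  82.7696]
0.003 ledge end [0.4265 0.1865] [-70.326   44.0381] tool [30.7286 83.7477]
0.003 knob [0.5499 0.1981] [46.3209 86.0439] tool [-11.3255 -32.8032]
0.003 kA [0.5295 0.1881] [29.0046 71.3308] tool [  3.4051 -15.5019]
0.003 kB [0.5676 0.2031] [62.1946 95.2966] tool [-20.5943 -48.6675]
0.006 blk rear [0.4977 0.095 ] [ 21.4784 -26.7363] tool [101.4713  -8.0816]
0.006 blk rear [0.5114 0.1445] [22.3709 24.5139] tool [50.2203 -8.9221]
0.006 blk front L [0.5638 0.1306] [76.609  24.2191] tool [ 50.4627 -63.1585]
0.006 ledge end [0.4043 0.0996] [-70.1268 -45.6096] tool [120.3759  83.4575]
0.006 ledge end [0.4257 0.1862] [-71.0225  43.5888] tool [31.1785 84.4438]
0.006 knob [0.5502 0.198 ] [46.6394 86.0692] tool [-11.351  -33.1217]
0.006 kA [0.5296 0.188 ] [29.1536 71.212 ] tool [  3.5238 -15.6509]
0.006 kB [0.5681 0.2031] [62.6685 95.4125] tool [-20.7106 -49.1412]
```

```bash
python3 - <<'E'
from h import *
np.set_printoptions(precision=3,suppress=True)
c=manip.camera_model('top')
im=cap('top','t8.png');cv2.imwrite('pics/t8c.png',cv2.resize(im[60:300,100:330],None,fx=2.5,fy=2.5,interpolation=cv2.INTER_CUBIC))
c=manip.camera_model('top')
for v in [165,190]:
  for u in [155,200,250]:
    print((u,v),atz(c,(u,v),0),atz(c,(u,v),.1))
print('knob',proj(c,[.5497,.1975,.066]))
print(manip.get_state()['qpos'])
E
```

```text
(155, 165) [0.754 0.374 0.   ] [0.726 0.343 0.1  ]
(200, 165) [0.751 0.255 0.   ] [0.723 0.233 0.1  ]
(250, 165) [0.748 0.123 0.   ] [0.72 0.11 0.1 ]
(155, 190) [0.687 0.373 0.   ] [0.663 0.343 0.1  ]
(200, 190) [0.684 0.255 0.   ] [0.661 0.233 0.1  ]
(250, 190) [0.68  0.123 0.   ] [0.657 0.111 0.1  ]
knob [217.28  236.339]
[ 0.657  0.282 -0.214  0.    -1.076 -0.91 ]
```

View pics/t8c.png

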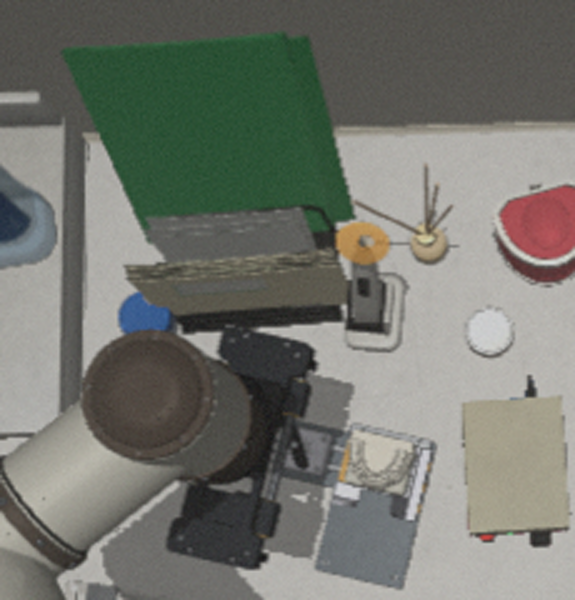

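View pics/w8.png

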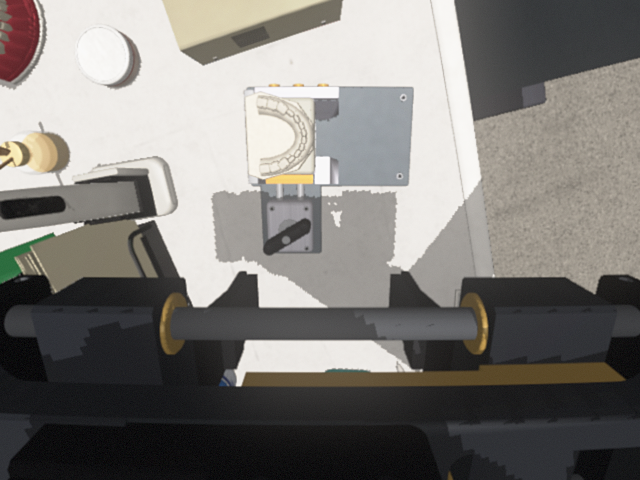

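servo_tool:
  plan:
    - [0.1,[-10,-32,20],-2.217]
    - [0.1,[-10,-32,40],-2.217]
    - [0.1,[-10,-32,60],-2.217]
    - [0.1,[-10,-32,80],-2.217]
    - [0.1,[-10,-32,98],-2.217]
    - [0.1,[-10,-32,98],-2.217]
    - [0.1,[-10,-32,98],-2.217]
    - [0.1,[-10,-32,98],-2.217]
    - [0.1,[-10,-32,98],-2.217]
    - [0.1,[-10,-32,98],-2.217]
    - [0.1,[-10,-32,98],-2.217]
    - [0.1,[-10,-32,98],-2.217]

```text
t: 24.5
tool_pos: [0.5493, 0.1975, 0.2802]
tool_rot: [[0.922, 0.388, -0.001], [0.388, -0.922, -0.001], [-0.001, 0.0, -1.0]]
force: [0.4, 0.0, -0.0]
gripper_width: 0.0392
```

servo_tool:
  plan:
    - [0.1,[0,0,0],0]
    - [0.1,[0,0,0],0]
    - [0.1,[0,0,0],0]

```text
t: 24.88
tool_pos: [0.5491, 0.198, 0.2805]
tool_rot: [[0.924, 0.383, -0.0], [0.383, -0.924, -0.0], [-0.0, 0.0, -1.0]]
force: [-0.8, 0.0, 0.0]
gripper_width: 0.0392
```

```bash
python3 st.py; python3 - <<'E'
from h import *
im=cap('wrist','w9.png');print(manip.get_state()['qpos'])
E
```

```text
24.875 [0.5491 0.198  0.2805] yaw y -67.49638586898836 F [-0.8194  0.0383  0.0051] M [-0.1647  0.1238  0.0108] w 0.0391563774670607
F tool [-0.7423 -0.349  -0.0049]
[ 6.23516176e-01  4.31739975e-01 -2.59152159e-01  7.23387347e-06
 -8.79964618e-01  1.34043315e+00]
```

View pics/w9.png

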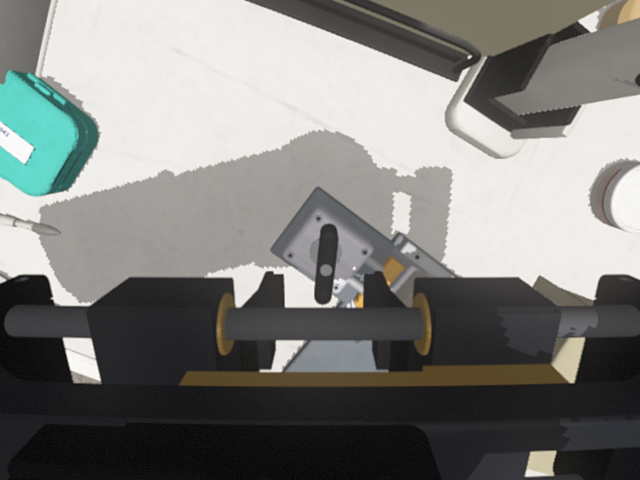

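```bash
python3 - <<'E'
from h import *
np.set_printoptions(precision=4,suppress=True)
im=cv2.imread('pics/w9.png');cv2.imwrite('pics/w9c.png',cv2.resize(im[180:330,260:390],None,fx=4,fy=4,interpolation=cv2.INTER_CUBIC))
E
```

```text
(no output)
```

View pics/w9c.png

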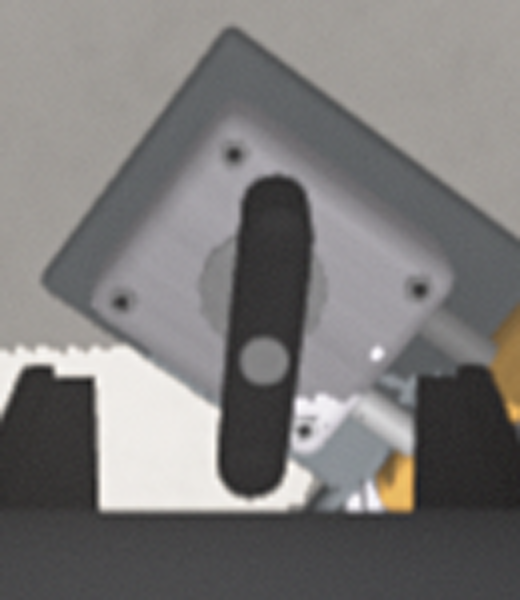

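```bash
python3 - <<'E'
from h import *
np.set_printoptions(precision=4,suppress=True)
f=lambda x,y:(260+x/4,180+y/4)
s=manip.get_state();R=s['tool_rot'];p=s['tool_pos'];c0=manip.camera_model('wrist')
for q in [0,.004]:
    c=dict(c0);c['t']=np.array(c0['t'])+[0,0,q]
    P=[atz(c,f(*u),.066) for u in [(263,360),(250,462),(278,215)]]
    for w in P: print(q,w[:2],(R.T@(w-p))[:2]*1e3)
    d=P[2]-P[1];print('bar deg',np.degrees(np.arctan2(d[1],d[0])),np.linalg.norm(d))
E
```

```text
0 [0.549 0.197] [-0.4973  0.9522]
0 [0.5332 0.1925] [-16.8187  -0.9618]
0 [0.5702 0.2035] [21.5453  3.0434]
bar deg 16.566219393494382 0.03857243867975401
0.004 [0.5486 0.1968] [-0.8916  0.9791]
0.004 [0.5325 0.1923] [-17.5354  -0.9727]
0.004 [0.5702 0.2035] [21.5866  3.1116]
bar deg 16.566219393494418 0.039334679837402825
```

servo_tool:
  plan:
    - [0.1,[0,0.9,20],0.07]
    - [0.1,[0,0.9,45],0.07]
    - [0.1,[0,0.9,58],0.07]
    - [0.1,[0,0.9,61],0.07]
    - [0.1,[0,0.9,61],0.07]
    - [0.1,[0,0.9,61],0.07]

```text
t: 25.68
tool_pos: [0.5497, 0.1976, 0.2206]
tool_rot: [[0.948, 0.319, 0.002], [0.319, -0.948, 0.001], [0.002, -0.0, -1.0]]
force: [-0.2, -0.0, -0.3]
gripper_width: 0.0391
```

```bash
python3 st.py
```

```text
25.675 [0.5497 0.1976 0.2206] yaw y -71.4177313064619 F [-0.1508 -0.0248 -0.2663] M [-0.0915  0.1182 -0.0133] w 0.03911582104638433
F tool [-0.1513 -0.0245  0.266 ]
```

servo_tool:
  plan:
    - [0.6,[0,0,1],0]
    - [1,[0,0,1],0]
    - [1,[0,0,1],0]
    - [1,[0,0,1],0]
    - [1,[0,0,1],0]
  newtons: 12

```text
t: 26.3
tool_pos: [0.5496, 0.197, 0.2187]
tool_rot: [[0.948, 0.318, -0.0], [0.318, -0.948, -0.0], [-0.0, 0.0, -1.0]]
force: [2.3, -2.8, 0.7]
gripper_width: 0.0113
```

```bash
python3 st.py
```

```text
26.3 [0.5496 0.197  0.2187] yaw y -71.4595922486277 F [ 2.3223 -2.8031  0.722 ] M [-0.9565 -0.2361 -0.1205] w 0.01126791453244448
F tool [ 1.3103  3.3964 -0.7208]
```

servo_tool:
  plan:
    - [1,[0.2,0.4,0],0]
    - [1,[0.2,0.4,0],0]
    - [1,[0.2,0.4,0],0.05]
    - [1,[0.2,0.4,0],0.1]
    - [1,[0.2,0.4,0],0.15]
    - [1,[0.2,0.4,0],0.2]
    - [1,[0.2,0.4,0],0.2]
    - [1,[0.2,0.4,0],0.2]
  newtons: 45

```text
t: 27.3
tool_pos: [0.5497, 0.1969, 0.2187]
tool_rot: [[0.992, 0.125, -0.0], [0.125, -0.992, -0.0], [-0.0, 0.0, -1.0]]
force: [-0.4, -4.0, 3.1]
gripper_width: 0.0104
```

```bash
python3 st.py
```

```text
27.3 [0.5497 0.1969 0.2187] yaw y -82.82504544046108 F [-0.3567 -3.9748  3.0961] M [-1.0815  0.0843  0.1289] w 0.010394551846412487
F tool [-0.8516  3.9005 -3.094 ]
```

servo_tool:
  plan:
    - [1,[0,0.3,0],0.05]
    - [1,[0,0.3,0],0.1]
    - [1,[0,0.3,0],0.15]
    - [1,[0,0.3,0],0.2]
    - [1,[0,0.3,0],0.2]
    - [1,[0,0.3,0],0.2]

```text
t: 28.05
tool_pos: [0.5497, 0.1967, 0.2187]
tool_rot: [[0.997, -0.075, -0.0], [-0.075, -0.997, -0.0], [-0.0, 0.0, -1.0]]
force: [-1.3, -2.6, 2.5]
gripper_width: 0.0105
```

```bash
python3 st.py
```

```text
28.05 [0.5497 0.1967 0.2187] yaw y -94.29969321418592 F [-1.3487 -2.57    2.4907] M [-0.8597  0.3533  0.1055] w 0.010508247694569399
F tool [-1.1529  2.6641 -2.4901]
```

servo_tool:
  plan:
    - [1,[0,0.2,0],0.05]
    - [1,[0,0.2,0],0.1]
    - [1,[0,0.2,0],0.1]
    - [1,[0,0.2,0],0.1]

```text
t: 28.55
tool_pos: [0.5497, 0.1966, 0.2187]
tool_rot: [[0.985, -0.174, -0.0], [-0.174, -0.985, 0.0], [-0.0, -0.0, -1.0]]
force: [-1.7, -2.3, 4.4]
gripper_width: 0.0103
```

```bash
python3 st.py
```

```text
28.55 [0.5497 0.1966 0.2187] yaw y -100.0307854932897 F [-1.74   -2.329   4.4088] M [-0.6674  0.59    0.1215] w 0.010302494024627093
F tool [-1.3084  2.596  -4.4089]
```

servo_tool:
  plan:
    - [1,[0,0.2,-0.2],0.04]
    - [1,[0,0.2,-0.2],0.08]
    - [1,[0,0.2,-0.2],0.08]
    - [1,[0,0.2,-0.2],0.08]

```text
t: 29.05
tool_pos: [0.5496, 0.1965, 0.2187]
tool_rot: [[0.968, -0.252, -0.0], [-0.252, -0.968, 0.0], [-0.0, -0.0, -1.0]]
force: [-1.4, 0.1, 1.3]
gripper_width: 0.0107
```

```bash
python3 st.py
```

```text
29.05 [0.5496 0.1965 0.2187] yaw y -104.61734385792886 F [-1.3631  0.1205  1.2608] M [-0.2335  0.6079  0.1296] w 0.010652455734827135
F tool [-1.3495  0.227  -1.2606]
```

servo_tool:
  plan:
    - [1,[0,0.1,0],0.04]
    - [1,[0,0.1,0],0.08]
    - [1,[0,0.1,0],0.08]
    - [1,[0,0.1,0],0.08]

```text
t: 29.55
tool_pos: [0.5496, 0.1965, 0.2188]
tool_rot: [[0.944, -0.329, 0.0], [-0.329, -0.944, 0.0], [-0.0, -0.0, -1.0]]
force: [-1.2, 1.9, 2.2]
gripper_width: 0.011
```

```bash
python3 st.py
```

```text
29.55 [0.5496 0.1965 0.2188] yaw y -109.20280055566194 F [-1.229   1.9456  2.1689] M [0.0127 0.6425 0.198 ] w 0.010998082476096889
F tool [-1.8008 -1.4339 -2.1681]
```

servo_tool:
  plan:
    - [1,[0,-0.2,0],0.03]
    - [1,[0,-0.2,0],0.05]
    - [1,[0,-0.2,0],0.05]
    - [1,[0,-0.2,0],0.05]

```text
t: 30.05
tool_pos: [0.5497, 0.1965, 0.2188]
tool_rot: [[0.926, -0.376, -0.0], [-0.376, -0.926, 0.0], [-0.0, -0.0, -1.0]]
force: [-1.6, 0.2, 2.1]
gripper_width: 0.0104
```

```bash
python3 st.py; python3 st.py
```

```text
30.05 [0.5497 0.1965 0.2188] yaw y -112.11174990290674 F [-1.645   0.2108  2.1451] M [0.1223 0.7998 0.177 ] w 0.010385539495413848
F tool [-1.6039  0.4238 -2.1447]
30.05 [0.5497 0.1965 0.2188] yaw y -112.11174990290674 F [-1.645   0.2108  2.1451] M [0.1223 0.7998 0.177 ] w 0.010385539495413848
F tool [-1.6039  0.4238 -2.1447]
```

servo_tool:
  plan:
    - [1,[0,0,0],0.03]
    - [1,[0,0,0],0.05]
    - [1,[0,0,0],0.05]
    - [1,[0,0,0],0.05]

```text
t: 30.55
tool_pos: [0.5497, 0.1964, 0.2188]
tool_rot: [[0.906, -0.422, -0.0], [-0.422, -0.906, 0.0], [-0.0, 0.0, -1.0]]
force: [-3.4, 1.5, 1.1]
gripper_width: 0.0105
```

```bash
cat > av.py <<'E'
from h import *
np.set_printoptions(precision=3,suppress=True)
L=[];F=[]
for i in range(6):
    manip.capture('wrist');s=manip.get_state();L.append(s['ft_torque'][2]);F.append(s['tool_rot'].T@s['force'])
print(s['t'],'yaw',np.degrees(np.arctan2(s['tool_rot'][1,1],s['tool_rot'][0,1])),'Mz',np.mean(L),np.array(L),'F',np.mean(F,0))
E
python3 av.py
```

```text
30.85 yaw -114.97818338235544 Mz 0.2112017188502898 [0.212 0.243 0.165 0.202 0.211 0.234] F [-3.065  0.51  -0.793]
```

servo_tool:
  plan:
    - [1,[0,0,0],0.03]
    - [1,[0,0,0],0.06]
    - [1,[0,0,0],0.06]
    - [1,[0,0,0],0.06]

```text
t: 31.35
tool_pos: [0.5497, 0.1964, 0.2188]
tool_rot: [[0.879, -0.476, -0.0], [-0.476, -0.879, 0.0], [-0.0, 0.0, -1.0]]
force: [-3.5, 1.2, 0.7]
gripper_width: 0.0105
```

```bash
python3 av.py
```

```text
31.65 yaw -118.41705927506025 Mz 0.17892973409751414 [0.166 0.155 0.194 0.176 0.188 0.195] F [-3.847  0.368 -0.57 ]
```

servo_tool:
  plan:
    - [1,[-0.4,0,0],0.03]
    - [1,[-0.4,0,0],0.06]
    - [1,[-0.4,0,0],0.06]
    - [1,[-0.4,0,0],0.06]

```text
t: 32.15
tool_pos: [0.5495, 0.1965, 0.2188]
tool_rot: [[0.849, -0.528, 0.0], [-0.528, -0.849, -0.0], [0.0, 0.0, -1.0]]
force: [-1.4, 0.2, -2.1]
gripper_width: 0.0105
```

```bash
python3 av.py
```

```text
32.45 yaw -121.85156326143861 Mz 0.22454476717255825 [0.273 0.204 0.211 0.219 0.239 0.201] F [0.018 1.205 1.903]
```

servo_tool:
  plan:
    - [1,[-0.2,0.1,0.2],0.03]
    - [1,[-0.2,0.1,0.2],0.06]
    - [1,[-0.2,0.1,0.2],0.06]
    - [1,[-0.2,0.1,0.2],0.06]

```text
t: 32.95
tool_pos: [0.5494, 0.1965, 0.2188]
tool_rot: [[0.816, -0.578, 0.001], [-0.578, -0.816, -0.0], [0.0, -0.0, -1.0]]
force: [2.4, -2.7, -1.7]
gripper_width: 0.0104
```

```bash
python3 av.py
```

```text
33.25 yaw -125.2810689723382 Mz 0.2868520938633487 [0.276 0.312 0.29  0.28  0.33  0.234] F [4.152 1.875 1.499]
```

servo_tool:
  plan:
    - [1,[0.4,0.1,0],0.03]
    - [1,[0.4,0.1,0],0.06]
    - [1,[0.4,0.1,0],0.06]
    - [1,[0.4,0.1,0],0.06]

```text
t: 33.75
tool_pos: [0.5495, 0.1964, 0.2188]
tool_rot: [[0.78, -0.626, 0.0], [-0.626, -0.78, 0.0], [-0.0, -0.0, -1.0]]
force: [1.6, -2.9, -0.9]
gripper_width: 0.0105
```

```bash
python3 av.py
```

```text
34.05 yaw -128.72070079565387 Mz 0.39555785415181105 [0.403 0.439 0.403 0.35  0.403 0.375] F [ 2.581  1.204 -0.1  ]
```

servo_tool:
  plan:
    - [0.6,[0,0,0],0]
    - [0.3,[0,0,0],0]
    - [0.3,[0,0,0],0]
    - [0.3,[0,0,-3],0]
    - [0.3,[0,0,-20],0]
    - [0.3,[0,0,-60],0]
    - [0.3,[0,0,-110],0]
    - [0.3,[0,0,-150],0]
    - [0.3,[0,0,-150],0]

```text
t: 35.17
tool_pos: [0.5499, 0.1965, 0.3743]
tool_rot: [[0.781, -0.625, 0.009], [-0.625, -0.78, 0.005], [0.004, -0.01, -1.0]]
force: [-0.1, 1.0, 0.7]
gripper_width: 0.0306
```

```bash
python3 st.py; python3 - <<'E'
from h import *
im=cap('wrist','w10.png')
cv2.imwrite('pics/w10c.png',im)
im=cap('top','t10.png');cv2.imwrite('pics/t10c.png',cv2.resize(im[190:310,190:330],None,fx=5,fy=5,interpolation=cv2.INTER_CUBIC))
E
```

```text
35.175 [0.5499 0.1965 0.3743] yaw y -128.69019445937326 F [-0.09    1.0476  0.7074] M [0.003  0.1846 0.0051] w 0.030630616272958346
F tool [-0.7224 -0.7684 -0.7027]
```

View pics/w10.png

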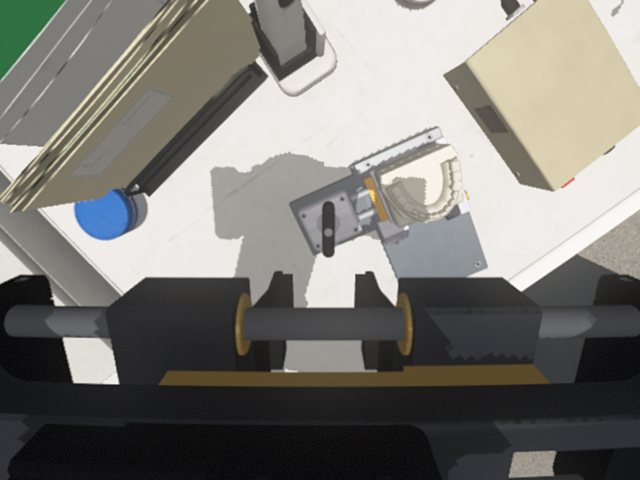

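servo_tool:
  plan:
    - [0.3,[-26,22,-4],1.149]
    - [0.3,[-26,22,-4],1.149]
    - [0.3,[-26,22,-4],1.149]
    - [0.3,[-26,22,-4],1.149]
    - [0.3,[-26,22,-4],1.149]
    - [0.3,[-26,22,-4],1.149]
    - [0.3,[-26,22,-4],1.149]
    - [0.3,[-26,22,-4],1.149]
    - [0.3,[-26,22,-4],1.149]

```text
t: 36.4
tool_pos: [0.5154, 0.1954, 0.3724]
tool_rot: [[-0.25, -0.968, -0.001], [-0.968, 0.25, -0.0], [0.0, 0.0, -1.0]]
force: [-0.3, -0.2, -0.2]
gripper_width: 0.0305
```

```bash
python3 st.py; python3 - <<'E'
from h import *
im=cap('wrist','w11.png')
cv2.imwrite('pics/w11c.png',cv2.resize(im[70:260,220:430],None,fx=3.15,fy=3.15,interpolation=cv2.INTER_CUBIC))
E
```

```text
36.4 [0.5154 0.1954 0.3724] yaw y 165.5297105704677 F [-0.2967 -0.2146 -0.1561] M [ 0.0537  0.1305 -0.0307] w 0.030497535246230185
F tool [0.2818 0.2336 0.1564]
```

View pics/w11c.png

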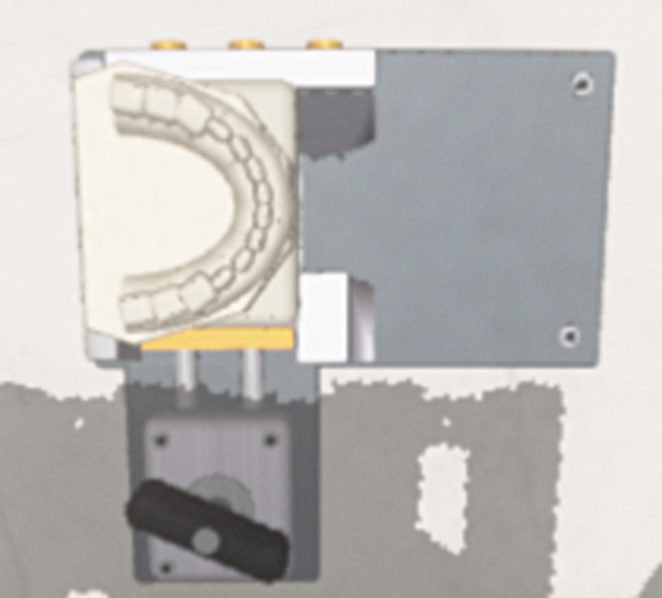

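```bash
python3 - <<'E'
from h import *
np.set_printoptions(precision=2,suppress=True)
im=cv2.imread('pics/w7.png');cv2.imwrite('pics/w7d.png',cv2.resize(im[190:260,240:400],None,fx=5,fy=6,interpolation=cv2.INTER_CUBIC))
im=cv2.imread('pics/w11.png');cv2.imwrite('pics/w11d.png',cv2.resize(im[75:190,235:330],None,fx=6,fy=5.2,interpolation=cv2.INTER_CUBIC))
E
```

```text
(no output)
```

View pics/w7d.png

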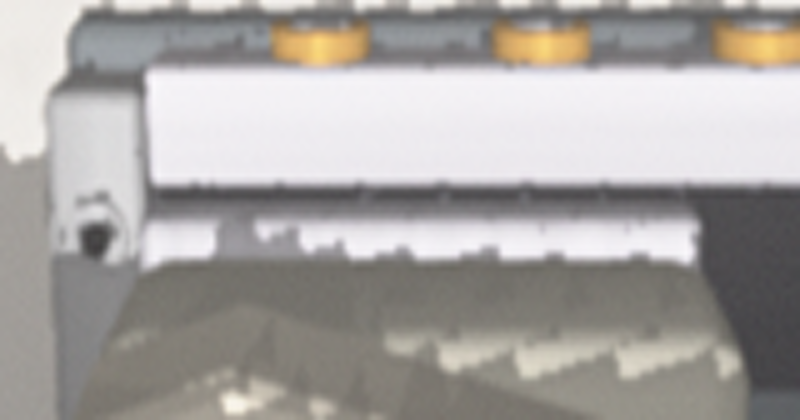

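View pics/w11d.png

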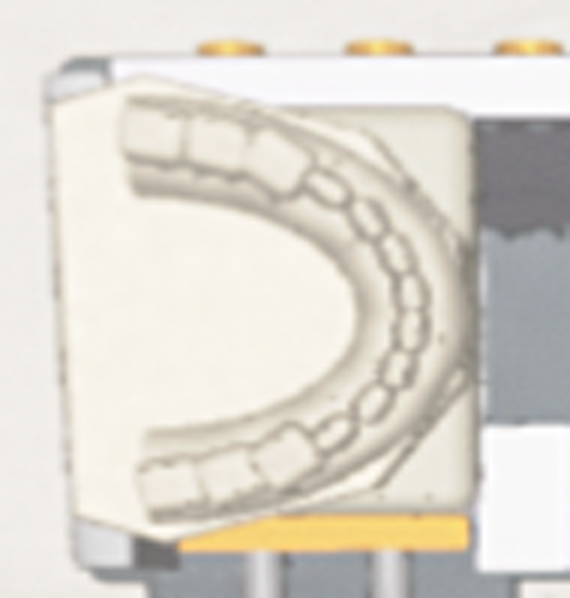

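```bash
python3 - <<'E'
from h import *
np.set_printoptions(precision=2,suppress=True)
s=manip.get_state();c=manip.camera_model('wrist')
R=s['tool_rot'];p=s['tool_pos']
# camera in tool frame; emulate at TCP z=.2134
dz=p[2]-.2134
for q in [0,.003,.006]:
    c2=dict(c);c2['t']=np.array(c['t'])+[0,0,q]
    for u,z in [((240+144/5,190+110/6),.024),((240+142/5,190+262/6),.0335),((240+697/5,190+240/6),.0335)]:
        W=atz(c2,u,z+dz);print(q,(R.T@(W-p))[:2]*1e3)
E
```

```text
0 [ 39.82 -26.86]
0 [ 29.54 -26.03]
0 [31.35 26.08]
0.003 [ 40.07 -27.32]
0.003 [ 29.57 -26.5 ]
0.003 [31.42 26.55]
0.006 [ 40.32 -27.77]
0.006 [ 29.6  -26.97]
0.006 [31.48 27.02]
```

```bash
python3 - <<'E'
from h import *
np.set_printoptions(precision=2,suppress=True)
s=manip.get_state();c=manip.camera_model('wrist')
R=s['tool_rot'];p=s['tool_pos']
f=lambda x,y:(235+x/6,75+y/5.2); g=lambda x,y:(220+x/3.15,70+y/3.15)
for q in [0,.003,.006,.009]:
    c2=dict(c);c2['t']=np.array(c['t'])+[0,0,q]
    Y=lambda u,z:(R.T@(atz(c2,u,z)-p))[1]*1e3
    st=[Y(f(109,75),.024),Y(f(133,545),.024)]
    lg=[Y(g(614,60),.012),Y(g(599,360),.012)]
    rr=[Y(f(473,150),.0595),Y(f(472,480),.0595)]
    jw=Y(f(470,530),.024)
    lf=Y(f(480,480),.024)
    print(q,'stop',st,'ledge',lg,'rear',rr,'jaw rear',jw,'Lfix',lf,'| bed len',np.mean(lg)-np.mean(st),'rear-stop',np.mean(rr)-np.mean(st))
E
```

```text
0 stop [np.float64(-61.798985586237116), np.float64(-61.77752376148815)] ledge [np.float64(82.502071686408), np.float64(83.27963585451073)] rear [np.float64(-7.882964866453389), np.float64(-8.313542816737604)] jaw rear -9.683808022908561 Lfix -8.097071795811894 | bed len 144.679108444322 rear-stop 53.69000083226713
0.003 stop [np.float64(-62.33940853642067), np.float64(-62.317758091252614)] ledge [np.float64(83.2043504193897), np.float64(83.9885078735931)] rear [np.float64(-7.957928358363576), np.float64(-8.39274814992905)] jaw rear -9.766209031995759 Lfix -8.165527539033658 | bed len 145.92501246032805 rear-stop 54.153245059690335
0.006 stop [np.float64(-62.879831486604225), np.float64(-62.85799242101722)] ledge [np.float64(83.90662915237128), np.float64(84.69737989267534)] rear [np.float64(-8.032891850273764), np.float64(-8.471953483120608)] jaw rear -9.848610041083061 Lfix -8.233983282255537 | bed len 147.170916476334 rear-stop 54.61648928711354
0.009 stop [np.float64(-63.42025443678778), np.float64(-63.3982267507817)] ledge [np.float64(84.60890788535293), np.float64(85.4062519117577)] rear [np.float64(-8.107855342183946), np.float64(-8.551158816312054)] jaw rear -9.931011050170252 Lfix -8.302439025477305 | bed len 148.41682049234007 rear-stop 55.07973351453674
```

```bash
python3 -c "
from plant import manip
print(manip.job_done(), manip.get_state()['t'])"
```

```text
the job is handed in; nothing more can be done
the job is handed in; nothing more can be done
```

The cast is loaded, pushed up to the end stop and clamped, and I handed the job in at about 36.5 s of the 72 s allowed.

**Loading:** I gripped the carrier across its 54 mm, set it on the ledge and slid it in. It touched the right cheek once at the mouth, at about 10 N. I backed off, shifted 1.2 mm to the left, and from there it slid with almost no force. I pressed it against the stop with about 8 N and let go.

**Clamping:** I turned the knob about 1 rad clockwise, in small steps with pauses. The clear rise in torque began at roughly 0.9 rad. I stopped at 0.40 N m, about 0.2 N m above the level before the bite. The readings just before the bite drifted between 0.12 and 0.22 N m, so the excess could be 0.17 to 0.28 N m. That is still within finger-tight.

**Last checks:**
- **Seating:** the last picture puts the carrier's rear end 53.8 mm from the stop face, against 54 mm when fully home. My measuring error is a few tenths of a mm. An earlier close-up, taken before the last pushes, could be read as a gap of up to 0.8 mm, depending on a few-mm camera height correction. I did not push again after clamping.
- **Clamp and surroundings:** the knob stayed where I left it and the jaw shows against the foot. The gripper was clear, with no contact force. I felt no contact with any bystander, but I did not re-measure where they stand.

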